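Clear the bread line's catch pan

ROBOT

A 6-joint arm with a two-finger parallel gripper is mounted at the origin on the work surface. World frame = base frame: x ahead of the robot, y to its left, z up, the work surface at z = 0. Lengths are in mm, angles in rad, forces in N, time in s.
With the tool pointing down it reaches from about 350 to 975 mm from the base axis. Payload 17.4 kg.
Tool frame: the origin (TCP) lies midway between the tips of the shut fingers; the grasp point (between the pads) lies 19 mm behind it; y points along the fingers, z is the direction in which the jaws open and shut, and the axes are right-handed (so a half turn about y gives the same grasp; the last joint's range is limited). The gripper opens to 85 mm and grips with 20 to 120 N. Pads are 22 mm wide; open, the fingers measure 114 mm over their backs; the gripper's body (76 mm by 85 mm) begins 54 mm behind the grasp point. The pads swing forward as they close: fully open they stand 13 mm farther back than shut.
Start: joints at [1.212, 0.116, 1.442, -0, 1.584, -0.038], TCP at [212.853, 640.567, 231.303] pointing down, gripper open.
Joint ranges: [-2.83, 2.83], [-0.83, 2.19], [0.07, 2.5], [-1.14, 4.28], [0.01, 3], [-2.97, 2.97]. Speed limits (rad/s): [1.89, 1.89, 2.22, 3.14, 3.14, 3.14].

INTERFACE

Orientations are given as a unit quaternion [w, x, y, z].
In Python, from rig import env gives the robot as it stands.
- The arm moves only by the tool carry_out, never from a script. Its argument "motion" is a list that holds one entry, the list of rows, each a list of 5 numbers: the shift along the tool's x, y, z in mm, then the turn about the tool's y in rad, then the finger opening in mm, from 0 to 85.4. In form: [[[dx, dy, dz, yaw, hand], ...]]. A call has 1 to 8 rows; each row shifts and turns the commanded pose from where the row before left it, along the tool's axes as they then stand; what a row does not reach is not made up. A row lasts 1/12 s, in which the tool goes at most 41.7 mm and 7.16 degrees, less where a joint would pass 70% of its speed; a pose out of reach is approached as far as the arm can. A call with a gripper value outside its range is refused whole. The fingers move at their own pace and stop on an object; "newtons" is the grip in N (left out, the last holds). Time passes only in rows, so rows that do not move let the fingers close. It gives the time, the measured TCP pose, the force and the opening at its end, in the units of the state.
- env.get_state(): the state, without advancing time (a new reading comes with each control period).
- env.capture(name): name is "side" or "top"; returns the picture (400x640x3 uint8, red, green, blue); there is no depth.
- env.calibration(name): a dict with "camera_matrix" (3x3 intrinsics, pixels), "R" (3x3) and "t" (3): a world point X has camera coordinates R X + t. Camera axes: x right, y down, z forward; pixel columns grow to the right and rows downward; lengths in mm; the calibration is good to about 2 mm. A picture is of the moment at which its call begins. calibration takes no time and is no camera call.
- env.sign_off(): hands the job in, once; it reports no verdict.
Trained networks look in the newest picture that a camera, given by its name, has taken for a name from the list of things; names that differ only in an ending like _2 or _b are one class to them, and where a whole thing is asked for, a point or a joint stands for the part that bears it (a point fixed in the world has none). Each returns a list of dicts, best first, with "score" (0 to 1); they miss things now and then, are a little off and sometimes report something else, mostly with a low value. They report only what shows in the picture. A call takes as long as a camera call.
- env.boxes_of(camera, target): "box" ([left, top, width, height] in pixels, round what is visible of it).
The state is a dict: "clock": time; "q": joint angles; "joint_vel": joint speeds; "effort": joint torques, N m; "tool_pos": TCP position; "eef_rot": TCP orientation; "wrist_force": force on the tool from outside, world axes, zero at the start; "ft_torque": the same for the moment, N m; "width": finger opening in mm.
Only numpy, scipy, OpenCV 4.12 (cv2) and the standard library are available. Lean on these libraries where they do the work, as an engineer would, in place of code of your own. Each camera call takes 0.05 s, during which the arm holds its last target.

TASK

Clear the fresh bread from the catch pan and the rod slide below the belt: lay both loaves from the pan the right way up, side by side on the floor of the wooden bread tray, and stand the baguette from the slide on end in the round steel holder. Lower the bread into place, do not drop or throw it, and leave the empty baking tin in the catch pan and the white jar where they stand.

Things in the scene. Friction and masses are not known exactly. Their poses are not given: they have to be found in the camera images.
- loaf1_center (a point): centre (half-way up) of a crusty loaf, 130 mm long along its x, 54 mm wide along its y, 54 mm high, flat sides up to 30 mm, domed top, flat underside, about 0.28 kg; its z points up when it lies the right way up. It starts lying in the catch pan, long axis roughly along world x
- loaf2_center (a point): centre (half-way up) of the other crusty loaf, 130 mm long along its x, 54 mm wide along its y, 54 mm high, flat sides up to 30 mm, domed top, flat underside, about 0.28 kg; its z points up when it lies the right way up. It starts lying in the catch pan, long axis roughly along world x
- baguette_center (a point): centre of a short rigid baguette, a round bar 190 mm long along its x with half-round ends, 40 mm in diameter, about 0.16 kg. It starts lying on the rod slide, its long axis sloping 45 degrees, lower end towards the robot; its +x points up the slope. Nothing holds it but a stop at its foot
- slide: fixed rod slide for the baguette; origin on the table under the foot of the slope. Two thin rods (8 mm, 28 mm over both) rise at 45 degrees along its +x, with a 40 mm wide stop plate at the foot that reaches 29 mm up from the rods, so the fingers can go down beside the baguette; a 24 mm wide post carries the rods 30 mm up the slope and another 205 mm up the slope. The top of the rods is at 0.20 m
- pan: fixed sheet-metal catch pan, 190 mm (its x) by 330 mm (its y), origin under its centre on the table, floor 3 mm thick, rim 30 mm high in front and at the sides; behind it (+x) an apron rises at 45 degrees to the belt, starting 90 mm from the centre. Two loaves and the tin lie in it side by side along its y, about 100 mm apart, in any order
- tote: fixed wooden bread tray, open box 266 mm (its x) by 192 mm (its y) by 55 mm high outside, walls and floor 8 mm thick (inside 250 by 176 mm); origin under its centre on the table. Room for both loaves lying along its y, one at each half of its x
- holder: fixed round steel holder cup, 95 mm high, 66 mm outside, bore 58 mm, inner floor 6 mm above the table, flat foot ring 92 mm wide; origin on the table at its axis. The baguette standing in it sticks out some 105 mm
- tin: empty open steel baking tin, 115 by 62 by 50 mm, origin under its centre; stays in the pan
- jar: white lidded jar, 72 mm wide, 130 mm high, origin under its centre; stays where it is

How it is judged (in metres and radians):
At the end, for the whole second after the job is handed in: Both loaves lie on the wooden tray's floor (centre 25-47 mm high, within 105 x 75 mm of the tray's centre in its x, y), right way up within 0.3 rad; the baguette stands in the holder (centre 85-115 mm high, 35 mm of the axis, 0.35 rad of upright, either end up); all released and at rest (x of loaf1_center in the frame of tote between -0.105 and 0.105 m and y of loaf1_center in the frame of tote between -0.075 and 0.075 m and z of loaf1_center in the frame of tote between 0.025 and 0.047 m and angle between each of loaf1_center, loaf2_center's own z axis and vertical below 0.3 rad and linear speed of each of loaf1, loaf2, baguette below 0.03 m/s and contact force between the fingers and loaf1 below 0.1 N and x of loaf2_center in the frame of tote between -0.105 and 0.105 m and y of loaf2_center in the frame of tote between -0.075 and 0.075 m and z of loaf2_center in the frame of tote between 0.025 and 0.047 m and contact force between the fingers and loaf2 below 0.1 N and horizontal distance between baguette_center and holder below 0.035 m and height (world z) of baguette_center between 0.085 and 0.115 m and (angle between baguette_center's own x axis and vertical below 0.35 rad or angle between baguette_center's own x axis and vertical above 2.79 rad) and contact force between the fingers and baguette below 0.1 N); the robot touches nothing.
It fails at once if the baking tin is moved more than 40 mm (distance of tin from where it was at the start of the episode above 0.04 m).
It fails at once if the white jar is moved more than 40 mm (distance of jar from where it was at the start of the episode above 0.04 m).
It fails at once if a loaf is dropped or thrown: it moves faster than 1 m/s while the fingers do not touch it (a fall of 50 mm) (linear speed of loaf1 above 1 m/s and contact force between the fingers and loaf1 below 0.05 N).
It fails at once if the other loaf is dropped or thrown: it moves faster than 1 m/s while the fingers do not touch it (a fall of 50 mm) (linear speed of loaf2 above 1 m/s and contact force between the fingers and loaf2 below 0.05 N).
It fails at once if the baguette is dropped or thrown: it moves faster than 1 m/s while the fingers do not touch it (a fall of 50 mm) (linear speed of baguette above 1 m/s and contact force between the fingers and baguette below 0.05 N).
It also fails if it takes over 69 s, if anything falls off the work surface, if the arm or the gripper's body presses on something with over 40 N, if the wrist force passes 120 N, or if a joint passes its speed limit or range.

## Working session

There is one attempt and no reset: what is moved stays moved. The work goes in short steps, Python scripts to look and compute and a tool call to move; the robot and the scene stay as the last step left them, time stands still between calls to the robot, and variables do not carry over. Pictures are saved under pics/ and viewed, and the job is handed in when it is done.

Besides the shell and the picture viewer there is one more tool, called after "Call:" by a JSON object that holds its "op" and its "data". carry_out: Moves the arm, as the interface text tells. Its arguments: {"type":"object","properties":{"motion":{"type":"array","items":{"type":"array","items":{"type":"array","items":{"type":"number"}}}},"newtons":{"type":"number"}},"required":["motion"]}

```bash
ls; mkdir -p pics; cat > h.py <<'E'
import numpy as np, cv2
from rig import env
def snap(n,f):
    im=env.capture(n); cv2.imwrite('pics/'+f+'.png',cv2.cvtColor(np.ascontiguousarray(im),cv2.COLOR_RGB2BGR)); return im
def ray(n,uv):
    c=env.calibration(n);K,R,t=[np.array(c[k],float) for k in('camera_matrix','R','t')]
    d=R.T@np.linalg.inv(K)@np.array([uv[0],uv[1],1.]); return -R.T@t,d/np.linalg.norm(d)
def atz(n,uv,z):
    o,d=ray(n,uv); return o+d*(z-o[2])/d[2]
def proj(n,X):
    c=env.calibration(n);K,R,t=[np.array(c[k],float) for k in('camera_matrix','R','t')]
    p=K@(R@np.array(X,float)+t); return p[:2]/p[2]
E
python3 - <<'E'
from h import *
for n in('side','top'):
    snap(n,n+'0'); c=env.calibration(n);print(n,ray(n,(320,200)))
    for t in ['loaf1_center','baguette_center','slide','pan','tote','holder','tin','jar']:
        print(t,[(round(b['score'],2),np.round(b['box']).astype(int).tolist()) for b in env.boxes_of(n,t)])
s=env.get_state();print({k:np.round(v,3).tolist() for k,v in s.items()})
E
```

```text
pics
side (array([-127.21531369, -889.92126517, 1146.82526038]), array([ 0.42355217,  0.59117591, -0.68637789]))
loaf1_center [(0.67, [290, 141, 140, 122]), (0.61, [323, 195, 43, 30]), (0.34, [303, 178, 38, 28])]
baguette_center [(0.89, [276, 125, 38, 49])]
slide [(0.88, [272, 122, 61, 73])]
pan [(0.67, [290, 139, 142, 123])]
tote [(0.58, [320, 265, 131, 106])]
holder [(0.96, [256, 126, 24, 34])]
tin [(0.61, [337, 217, 44, 34])]
jar [(0.86, [221, 135, 28, 47])]
top (array([ 402.10121844,   11.21556892, 1239.44581972]), array([ 0.10071744,  0.00238205, -0.99491222]))
loaf1_center [(0.75, [319, 146, 20, 50])]
baguette_center [(0.62, [223, 140, 18, 68])]
slide []
pan [(0.64, [260, 86, 139, 126])]
tote [(0.89, [421, 172, 87, 111]), (0.62, [263, 85, 135, 128])]
holder []
tin [(0.75, [352, 154, 28, 50])]
jar [(0.74, [352, 155, 27, 47]), (0.66, [274, 152, 26, 47]), (0.58, [161, 222, 43, 35])]
{'clock': 0.9, 'q': [1.212, 0.116, 1.442, 0.0, 1.584, -0.038], 'joint_vel': [-0.002, 0.001, -0.001, 0.002, 0.0, 0.0], 'effort': [-0.001, -73.174, -63.265, -0.0, 0.001, -0.0], 'tool_pos': [212.84, 640.573, 231.303], 'eef_rot': [0.698, -0.698, 0.113, -0.113], 'wrist_force': [-0.245, -0.026, 0.183], 'ft_torque': [0.004, 0.065, 0.004], 'width': 85.177}
```

```bash
python3 - <<'E'
import cv2
a=cv2.imread('pics/top0.png');cv2.imwrite('pics/top0c.png',cv2.resize(a[70:290,140:520],None,fx=2.1,fy=2.1,interpolation=cv2.INTER_CUBIC))
a=cv2.imread('pics/side0.png');cv2.imwrite('pics/side0c.png',cv2.resize(a[110:380,210:460],None,fx=2.2,fy=2.2,interpolation=cv2.INTER_CUBIC))
E
```

```text
(no output)
```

View pics/top0c.png

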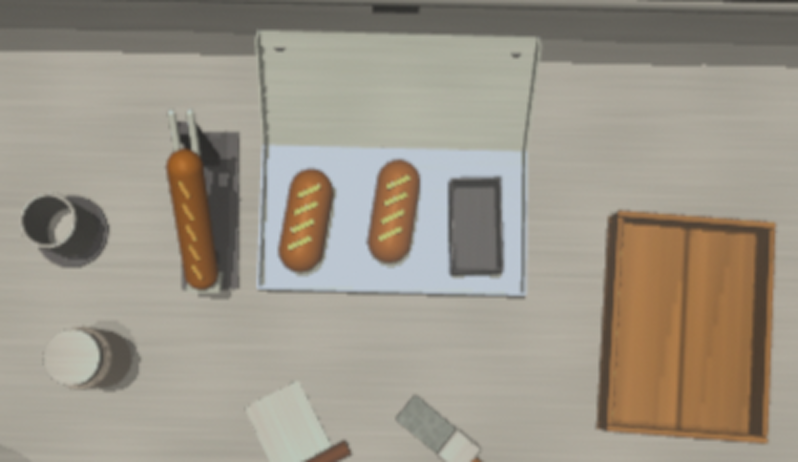

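View pics/side0c.png

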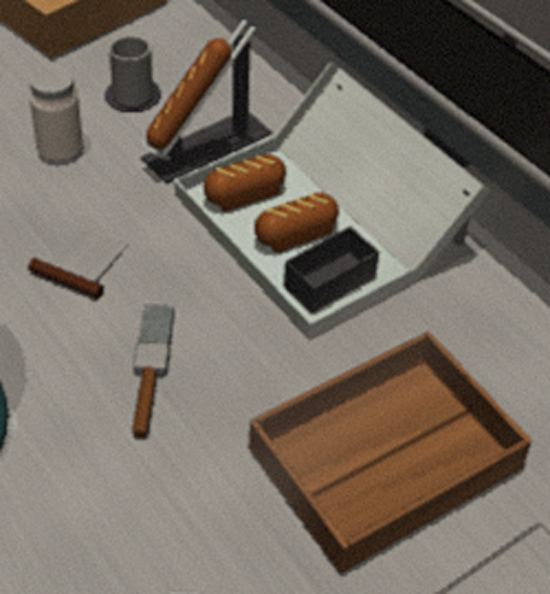

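View pics/top0.png

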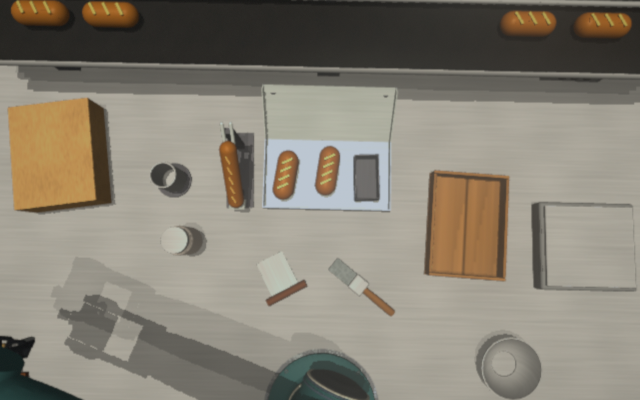

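The top view has +x up and +y to the left. It shows two loaves at about (286,174) and (327,170), the tin at (366,178), the baguette from (228,147) to (235,205), the cup at (163,176), the jar at (177,240) and the tray at (467,226). Next I'll fit simple models to the silhouettes.

```bash
cat > fit.py <<'E'
from h import *
from scipy.optimize import minimize
def omask(f):
    im=cv2.imread(f); hsv=cv2.cvtColor(im,cv2.COLOR_BGR2HSV)
    return hsv
def hullmask(n,P,box,s=4):
    x0,y0,w,h=box
    uv=np.array([proj(n,p) for p in P]); uv=((uv-[x0-.0,y0-.0]+0.5)*s-0.5)
    m=np.zeros((h*s,w*s),np.uint8); cv2.fillConvexPoly(m,cv2.convexHull(uv.astype(np.float32)).round().astype(np.int32),255)
    return cv2.resize(m,(w,h),interpolation=cv2.INTER_AREA)/255.
def fit(P_of,p0,obs,step):
    def cost(p):
        return sum(np.abs(hullmask(n,P_of(p),b)-m).sum()/m.sum() for n,b,m in obs)
    best=None
    p=np.array(p0,float)
    for k in (1,.5,.25):
        sim=np.vstack([p]+[p+np.eye(len(p))[i]*step[i]*k for i in range(len(p))])
        r=minimize(cost,p,method='Nelder-Mead',options=dict(initial_simplex=sim,maxiter=250,xatol=.05,fatol=1e-4)); p=r.x
    return p,[round(float(np.abs(hullmask(n,P_of(p),b)-m).sum()/m.sum()),3) for n,b,m in obs]
def sph(c,r):
    a=np.linspace(0,2*np.pi,16,endpoint=False);e=np.linspace(-1.4,1.4,7)
    return np.array([[c[0]+r*np.cos(t)*np.cos(q),c[1]+r*np.sin(t)*np.cos(q),c[2]+r*np.sin(q)] for t in a for q in e])
def loafP(p,z0=3):
    x,y,w=p; r=27; loc=[]
    a=np.linspace(0,2*np.pi,24,endpoint=False)
    for sx in(-1,1):
        for z in(0,30): loc+= [[sx*38+r*np.cos(t),r*np.sin(t),z] for t in a]
        for k in np.linspace(.2,1.5,5): loc+=[[sx*38+r*np.cos(k)*np.cos(t),r*np.cos(k)*np.sin(t),30+24*np.sin(k)] for t in a]
    loc=np.array(loc);R=np.array([[np.cos(w),-np.sin(w),0],[np.sin(w),np.cos(w),0],[0,0,1]])
    return loc@R.T+[x,y,z0]
def bagP(p):
    x,y,z,w,t=p; d=np.array([np.cos(t)*np.cos(w),np.cos(t)*np.sin(w),np.sin(t)])
    c=np.array([x,y,z]); return np.vstack([sph(c+75*d,20),sph(c-75*d,20)])
def mask(f,box,dil=0):
    im=cv2.imread(f)[box[1]:box[1]+box[3],box[0]:box[0]+box[2]]
    h=cv2.cvtColor(im,cv2.COLOR_BGR2HSV)
    m=((h[...,0]<28)|(h[...,0]>172))&(h[...,1]>85)&(h[...,2]>35)
    m=cv2.morphologyEx(m.astype(np.uint8),cv2.MORPH_CLOSE,np.ones((5,5)))
    n,l,st,_=cv2.connectedComponentsWithStats(m)
    k=1+np.argmax(st[1:,4]); return (l==k).astype(float)
E
python3 - <<'E'
from fit import *
T,S='pics/top0.png','pics/side0.png'
# side windows
def sidebox(X,pad=35):
    u=proj('side',X).round().astype(int); return (u[0]-pad,u[1]-pad,2*pad,2*pad)
for nm,uv,tb in(('loafA',(286,174),(268,145,36,60)),('loafB',(327.5,170),(308,140,40,60))):
    X=atz('top',uv,30); u=proj('side',X)
    mt=mask(T,tb); print(nm,X.round(),u.round(),mt.sum())
    # side box limited
    sb=(int(u[0])-26,int(u[1])-20,52,40)
    ms=mask(S,sb);print(ms.sum())
    p0=[X[0],X[1],0]
    print(fit(loafP,p0,[('top',tb,mt)],[8,8,.1]),fit(loafP,p0,[('side',sb,ms)],[8,8,.1]),fit(loafP,p0,[('top',tb,mt),('side',sb,ms)],[8,8,.1]))
tb=(210,132,36,82);sb=(270,118,48,60)
mt=mask(T,tb);ms=mask(S,sb)
cv2.imwrite('pics/m.png',np.hstack([cv2.resize(m*255,None,fx=4,fy=4,interpolation=0)[:240] for m in(mt,ms)]))
X=atz('top',(231,175),110);print(mt.sum(),ms.sum(),X)
print(fit(bagP,[X[0],X[1],110,0,.78],[('top',tb,mt),('side',sb,ms)],[8,8,8,.1,.1]))
# holder: rim
for n,uv in(('top',(163.5,175)),('side',(0,0))):
    pass
E
```

```text
loafA [590. 104.  30.] [322. 191.] 862.0
839.0Traceback (most recent call last):
  File "<stdin>", line 13, in <module>
  File "fit.py", line 18, in fit
    r=minimize(cost,p,method='Nelder-Mead',options=dict(initial_simplex=sim,maxiter=250,xatol=.05,fatol=1e-4)); p=r.x
    res = _minimize_neldermead(fun, x0, args, callback, bounds=bounds,
                               **options)
    fxr = func(xr)
    fx = function(np.copy(x), *(wrapper_args + args))
  File "fit.py", line 13, in cost
    return sum(np.abs(hullmask(n,P_of(p),b)-m).sum()/m.sum() for n,b,m in obs)
  File "fit.py", line 13, in <genexpr>
    return sum(np.abs(hullmask(n,P_of(p),b)-m).sum()/m.sum() for n,b,m in obs)
                      ~~~~~~~~^^^^^^^^^^^^^
  File "fit.py", line 8, in hullmask
    uv=np.array([proj(n,p) for p in P]); uv=((uv-[x0-.0,y0-.0]+0.5)*s-0.5)
                 ~~~~^^^^^
  File "h.py", line 11, in proj
    c=env.calibration(n);K,R,t=[np.array(c[k],float) for k in('camera_matrix','R','t')]
ValueError: time passes only in moves, steps and waits
```

```bash
python3 - <<'E'
import cv2
a=cv2.imread('pics/top0.png')
cv2.imwrite('pics/cup_t.png',cv2.resize(a[145:215,140:250],None,fx=7,fy=7,interpolation=cv2.INTER_CUBIC))
cv2.imwrite('pics/tote_t.png',cv2.resize(a[160:290,415:520],None,fx=4.5,fy=4.5,interpolation=cv2.INTER_CUBIC))
a=cv2.imread('pics/side0.png')
cv2.imwrite('pics/cup_s.png',cv2.resize(a[115:205,245:345],None,fx=6.5,fy=6.5,interpolation=cv2.INTER_CUBIC))
cv2.imwrite('pics/tote_s.png',cv2.resize(a[255:380,315:460],None,fx=4.5,fy=4.5,interpolation=cv2.INTER_CUBIC))
E
```

```text
(no output)
```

View pics/cup_t.png

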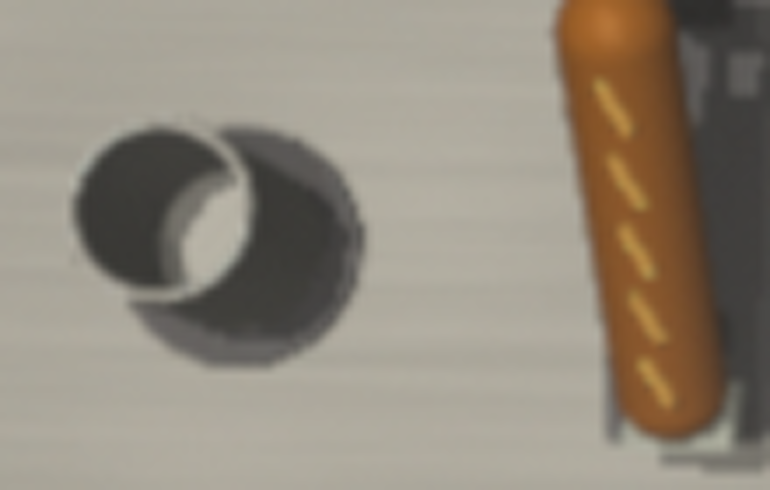

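View pics/cup_s.png

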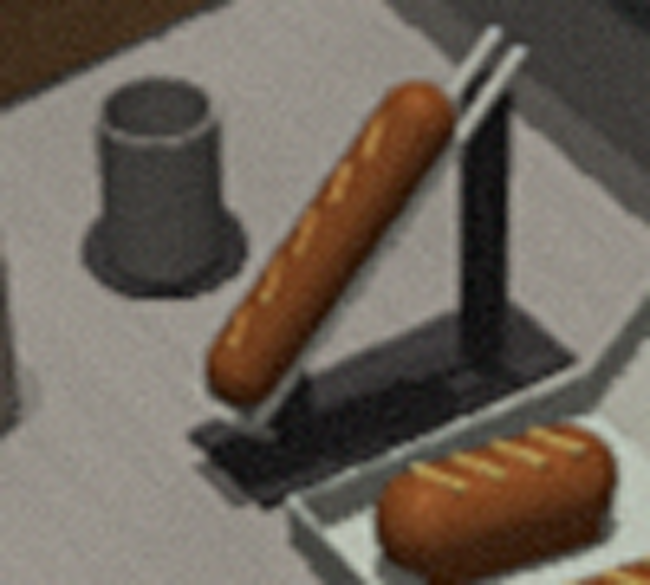

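View pics/tote_t.png

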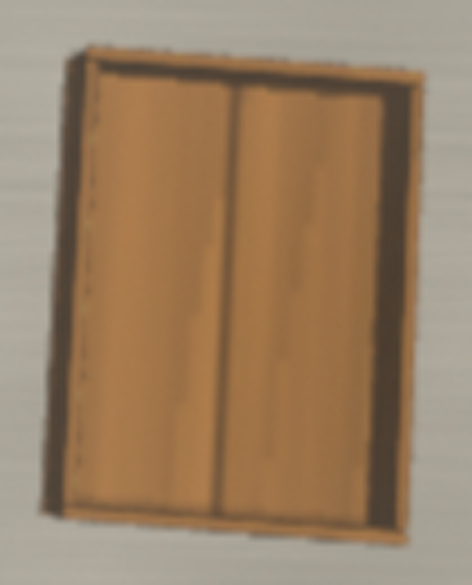

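```bash
python3 - <<'E'
s=open('h.py').read()
s=s.replace("def ray(","CAL={n:env.calibration(n) for n in('side','top')}\ndef ray(",1).replace("c=env.calibration(n)","c=CAL[n]")
s+="""
def projn(n,P):
    c=CAL[n];K,R,t=[np.array(c[k],float) for k in('camera_matrix','R','t')]
    p=(np.array(P)@R.T+t)@K.T; return p[:,:2]/p[:,2:]
"""
open('h.py','w').write(s)
s=open('fit.py').read().replace("np.array([proj(n,p) for p in P])","projn(n,P)")
open('fit.py','w').write(s)
E
cat > run1.py <<'E'
from fit import *
T,S='pics/top0.png','pics/side0.png'
for nm,uv,tb in(('loafA',(286,174),(268,145,36,60)),('loafB',(327.5,170),(308,140,40,60))):
    X=atz('top',uv,30); u=proj('side',X)
    mt=mask(T,tb); sb=(int(u[0])-26,int(u[1])-18,52,38)
    ms=mask(S,sb)
    p0=[X[0],X[1],0]
    for o in([('top',tb,mt)],[('side',sb,ms)],[('top',tb,mt),('side',sb,ms)]):
        p,c=fit(loafP,p0,o,[8,8,.1]);print(nm,p.round(3),c)
    if nm=='loafA': A=(mt,ms)
tb=(210,132,36,82);sb=(270,118,48,60)
mt=mask(T,tb);ms=mask(S,sb)
cv2.imwrite('pics/m1.png',np.hstack([cv2.resize(np.pad(m,((0,90-m.shape[0]),(0,4)),constant_values=.5)*255,None,fx=4,fy=4,interpolation=0) for m in(mt,ms)+A]))
X=atz('top',(231,175),110)
p,c=fit(bagP,[X[0],X[1],110,0,.78],[('top',tb,mt),('side',sb,ms)],[8,8,8,.1,.1]);print('bag',p.round(3),c)
print('cup',atz('top',(163,175.1),95).round(1),atz('side',(269.2,131.8),95).round(1))
c=[atz('top',((a+.5)/4.5-.5+415,(b+.5)/4.5-.5+160),55) for a,b in((90,47),(425,73),(408,543),(62,515))]
c=np.array(c);print('tote',c.round(1).tolist(),c.mean(0).round(1))
for i in range(4): d=c[(i+1)%4]-c[i];print(round(np.linalg.norm(d)),round(np.arctan2(d[1],d[0]),3))
print('jar',atz('top',(177,240),130).round(1))
E
python3 run1.py
```

```text
loafA [ 5.89615e+02  1.06016e+02 -9.60000e-02] [0.168]
loafA [ 5.89263e+02  1.06332e+02 -9.20000e-02] [0.313]
loafA [ 5.90748e+02  1.05627e+02 -1.37000e-01] [0.172, 0.31]
loafB [ 6.02343e+02 -1.58600e+00 -1.23000e-01] [0.169]
loafB [ 6.04873e+02 -1.49200e+00 -1.00000e-01] [0.376]
loafB [ 6.04347e+02 -2.07300e+00 -9.30000e-02] [0.171, 0.377]
bag [5.70546e+02 2.28137e+02 1.13285e+02 2.40000e-02 8.03000e-01] [0.05, 0.071]
cup [570.6 399.4  95. ] [570.8 394.5  95. ]
tote [[605.0, -275.4, 55.0], [594.4, -464.5, 55.0], [332.1, -450.2, 55.0], [343.2, -259.3, 55.0]] [ 468.7 -362.3   55. ]
189 -1.627
263 3.087
191 1.513
262 -0.061
jar [412.9 346.2 130. ][ WARN:0@8.053] global loadsave.cpp:1063 imwrite_ Unsupported depth image for selected encoder is fallbacked to CV_8U.
```

View pics/m1.png

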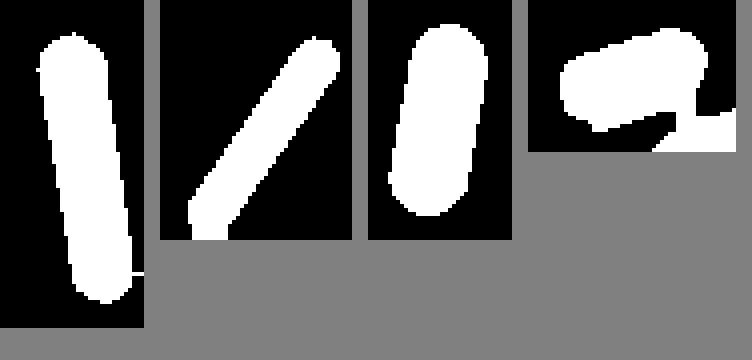

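View pics/tote_s.png

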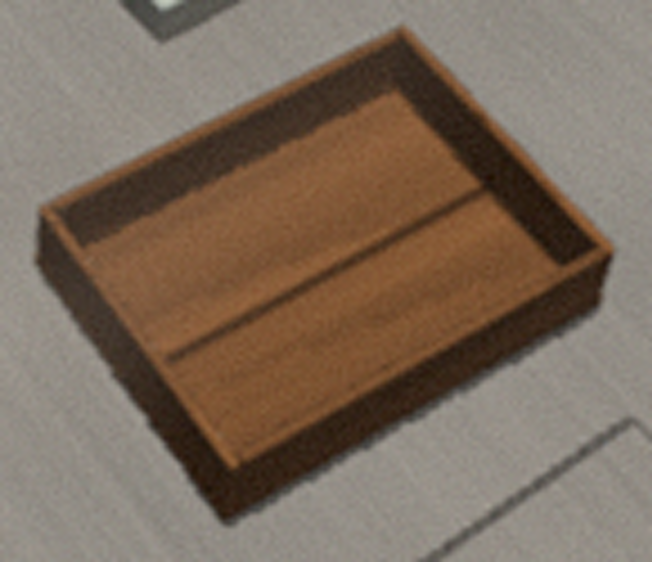

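```bash
cat > plan.py <<'E'
from h import *
from scipy.spatial.transform import Rotation as Ro
def plan(tgt,jaw,hand):
    """tgt TCP mm, jaw: world angle of jaw axis (mod pi)"""
    s=env.get_state();q=s['eef_rot'];R=Ro.from_quat([q[1],q[2],q[3],q[0]]).as_matrix()
    z=R[:,2];cur=np.arctan2(z[1],z[0])
    d=(jaw-cur+np.pi/2)%np.pi-np.pi/2
    # turn about tool y (tool y ~ -z world): +yaw turns world -yaw
    yaw=d*np.sign(R[2,1])
    v=R.T@(np.array(tgt)-s['tool_pos'])
    print('t',round(s['clock'],2),'pos',np.round(s['tool_pos'],1),'jaw',round(cur,3),'ydir',R[:,1].round(3),'w',round(s['width'],1),'F',np.round(s['wrist_force'],1),'q',np.round(s['q'],2))
    print('tool shift (before turn):',v.round(1),'yaw',round(yaw,3),'x axis',R[:,0].round(3),'z',R[:,2].round(3))
    print('tool shift (after turn):',(Ro.from_rotvec([0,-yaw,0]).as_matrix()@v).round(1))
E
python3 - <<'E'
from fit import *
from plan import *
T,S='pics/top0.png','pics/side0.png'
tb=(210,132,32,82);sb=(268,118,48,66)
mt=mask(T,tb);ms=mask(S,sb)
X=atz('top',(231,175),110)
p,c=fit(bagP,[X[0],X[1],110,0,.78],[('top',tb,mt),('side',sb,ms)],[8,8,8,.1,.1]);print('bag',p.round(3),c)
d=np.array([np.cos(p[4])*np.cos(p[3]),np.cos(p[4])*np.sin(p[3]),np.sin(p[4])])
g=p[:3]+55*d;print('grasp',g.round(1),'low end',(p[:3]-95*d).round(1))
plan([g[0],g[1],g[2]+80],p[3]+np.pi/2,70)
E
```

```text
bag [5.70713e+02 2.26860e+02 1.16966e+02 3.60000e-02 7.81000e-01] [0.051, 0.069]
grasp [609.7 228.2 155.7] low end [503.3 224.5  50.1]
t 0.9 pos [212.8 640.6 231.3] jaw 1.25 ydir [-0.  0. -1.] w 85.2 F [-0.2 -0.   0.2] q [ 1.21  0.12  1.44  0.    1.58 -0.04]
tool shift (before turn): [ 506.7   -4.4 -266.1] yaw -0.356 x axis [ 0.949 -0.315 -0.   ] z [0.315 0.949 0.   ]
tool shift (after turn): [ 382.    -4.4 -426.2]
```

Call:
{"op": "carry_out", "data": {"motion": [[[0,0,0,-0.119,70],[0,0,0,-0.119,70],[0,0,0,-0.118,70],[24,0,-26.5,0,70],[24,0,-26.5,0,70],[24,0,-26.5,0,70],[24,0,-26.5,0,70],[24,0,-26.5,0,70]]], "newtons": 40}}

```text
clock: 1.57
tool_pos: [338.3, 511.1, 231.4]
eef_rot: [0.707, -0.707, -0.013, 0.013]
wrist_force: [0.0, -0.3, 0.3]
width: 70.1
```

Call:
{"op": "carry_out", "data": {"motion": [[[24,0,-26.5,0,70],[24,0,-26.5,0,70],[24,0,-26.5,0,70],[24,0,-26.5,0,70],[24,0,-26.5,0,70],[24,0,-26.5,0,70],[24,0,-26.5,0,70],[24,0,-26.5,0,70]]]}}

```text
clock: 2.23
tool_pos: [537.8, 305.8, 231.5]
eef_rot: [0.707, -0.707, -0.013, 0.012]
wrist_force: [-0.0, 0.7, -0.4]
width: 69.9
```

```bash
python3 -c "
from plan import *
plan([609.7,228.2,130],.036+np.pi/2,70)"
```

```text
t 2.23 pos [537.8 305.8 231.5] jaw 1.606 ydir [ 0.  0. -1.] w 69.9 F [-0.   0.7 -0.4] q [ 0.48 -0.01  1.57  0.    1.58 -1.13]
tool shift (before turn): [ 69.1 101.5 -80.1] yaw -0.001 x axis [0.999 0.035 0.   ] z [-0.035  0.999  0.   ]
tool shift (after turn): [ 69.  101.5 -80.1]
```

Call:
{"op": "carry_out", "data": {"motion": [[[23,0,-26.7,0,70],[23,0,-26.7,0,70],[23,0,-26.7,0,70],[0,0,0,0,70],[0,25,0,0,70],[0,10,0,0,70],[0,0,0,0,70]]]}}

```text
clock: 2.82
tool_pos: [607.5, 229.4, 193.2]
eef_rot: [-0.707, 0.707, 0.011, -0.014]
wrist_force: [0.2, 0.3, -0.4]
width: 70.2
```

```bash
python3 -c "
from plan import *
plan([609.7,228.2,130],.036+np.pi/2,70)
a=snap('top','t1');b=snap('side','s1')
a=a[110:230,150:300];b=b[60:200,220:380]
cv2.imwrite('pics/c1.png',cv2.cvtColor(np.hstack([cv2.resize(a,(400,320)),cv2.resize(b,(366,320))]),cv2.COLOR_RGB2BGR))"
```

```text
t 2.82 pos [607.5 229.4 193.2] jaw 1.606 ydir [-0.004 -0.001 -1.   ] w 70.2 F [ 0.2  0.3 -0.4] q [ 0.32  0.08  1.55  0.    1.52 -1.28]
tool shift (before turn): [ 2.4 63.2 -1.3] yaw -0.001 x axis [ 0.999  0.035 -0.004] z [-0.035  0.999 -0.001]
tool shift (after turn): [ 2.4 63.2 -1.3]
```

View pics/c1.png

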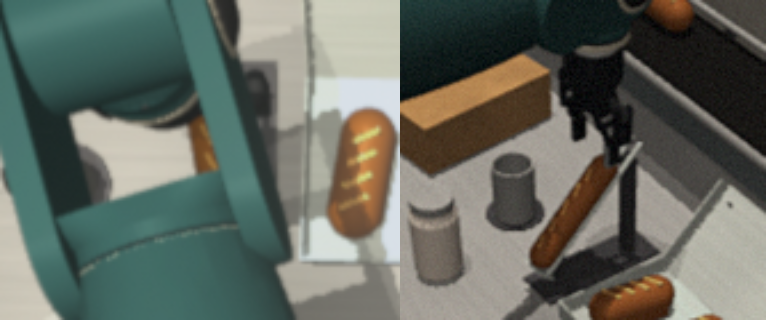

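The side view shows the open fingers straddling the upper end of the baguette, as planned. I'm going down to grip it.

Call:
{"op": "carry_out", "data": {"motion": [[[0,20,-1,0,70],[0,20,0,0,70],[0,15,0,0,70],[0,8,0,0,70],[0,0,0,0,70],[0,0,0,0,38],[0,0,0,0,30],[0,0,0,0,30]]], "newtons": 50}}

```text
clock: 3.58
tool_pos: [609.1, 228.6, 135.1]
eef_rot: [-0.707, 0.707, 0.013, -0.012]
wrist_force: [-2.9, -1.6, 3.2]
width: 39.4
```

Call:
{"op": "carry_out", "data": {"motion": [[[0,0,0,0,30],[0,0,0,0,30],[0,0,0,0,30]]]}}

```text
clock: 3.83
tool_pos: [609.0, 228.6, 135.1]
eef_rot: [0.707, -0.707, -0.013, 0.012]
wrist_force: [-2.5, -2.9, 6.5]
width: 38.9
```

```bash
python3 -c "
from plan import *
plan([609.7,228.2,130],.036+np.pi/2,70)
b=snap('side','s2')
b=b[60:200,220:380]
cv2.imwrite('pics/c2.png',cv2.cvtColor(cv2.resize(b,(640,560)),cv2.COLOR_RGB2BGR))"
```

```text
t 3.83 pos [609.  228.6 135.1] jaw 1.606 ydir [ 0.002  0.    -1.   ] w 38.9 F [-2.5 -2.9  6.5] q [ 0.32  0.1   1.61 -0.    1.42 -1.29]
tool shift (before turn): [ 0.6  5.1 -0.4] yaw -0.001 x axis [0.999 0.035 0.002] z [-0.035  0.999  0.   ]
tool shift (after turn): [ 0.6  5.1 -0.4]
```

View pics/c2.png

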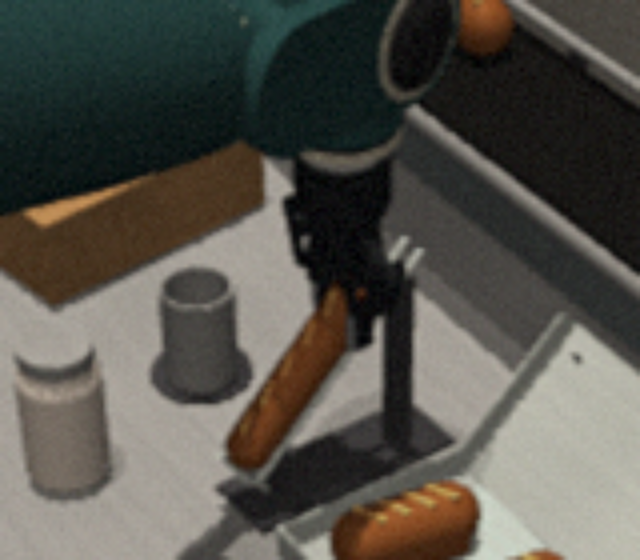

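Call:
{"op": "carry_out", "data": {"motion": [[[0,-8,0,0,30],[0,-16,0,0,30],[0,-20,0,0,30],[0,-24,0,0,30],[0,-24,0,0,30],[0,-24,0,0,30],[0,-20,0,0,30],[0,-12,0,0,30]]]}}

```text
clock: 4.55
tool_pos: [608.9, 228.8, 284.9]
eef_rot: [0.707, -0.707, -0.014, 0.011]
wrist_force: [-0.4, -0.4, -1.1]
width: 38.7
```

```bash
python3 -c "
from plan import *
plan([609.7,228.2,130],.036+np.pi/2,70)
b=snap('side','s3')
b=b[20:180,220:400]
cv2.imwrite('pics/c3.png',cv2.cvtColor(cv2.resize(b,(630,560)),cv2.COLOR_RGB2BGR))"
```

```text
t 4.55 pos [608.9 228.8 284.9] jaw 1.606 ydir [ 0.003  0.001 -1.   ] w 38.7 F [-0.4 -0.4 -1.1] q [ 0.32  0.05  1.42  0.    1.66 -1.29]
tool shift (before turn): [  0.3 154.9  -0.8] yaw -0.001 x axis [0.999 0.035 0.003] z [-0.035  0.999  0.001]
tool shift (after turn): [  0.3 154.9  -0.8]
```

View pics/c3.png

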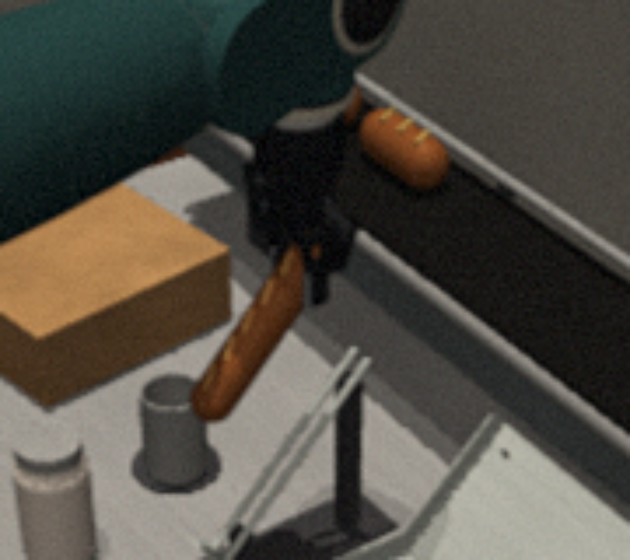

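It's held at roughly 45–50°. I'll reduce the grip to see whether it swings towards vertical.

Call:
{"op": "carry_out", "data": {"motion": [[[0,0,0,0,34],[0,0,0,0,34],[0,0,0,0,34],[0,0,0,0,34],[0,0,0,0,34],[0,0,0,0,34]]], "newtons": 20}}

```text
clock: 5.1
tool_pos: [608.5, 228.6, 280.7]
eef_rot: [-0.707, 0.707, 0.012, -0.013]
wrist_force: [-0.5, -0.0, -1.4]
width: 39.1
```

```bash
python3 -c "
from plan import *
plan([609.7,228.2,130],.036+np.pi/2,70)
b=snap('side','s4')
b=b[20:180,220:400]
cv2.imwrite('pics/c4.png',cv2.cvtColor(cv2.resize(b,(630,560)),cv2.COLOR_RGB2BGR))"
```

```text
t 5.1 pos [608.5 228.6 280.7] jaw 1.606 ydir [-0.001 -0.    -1.   ] w 39.1 F [-0.5 -0.  -1.4] q [ 0.32  0.05  1.43  0.    1.66 -1.29]
tool shift (before turn): [  1.3 150.7  -0.4] yaw -0.001 x axis [ 0.999  0.035 -0.001] z [-0.035  0.999 -0.   ]
tool shift (after turn): [  1.3 150.7  -0.4]
```

View pics/c4.png

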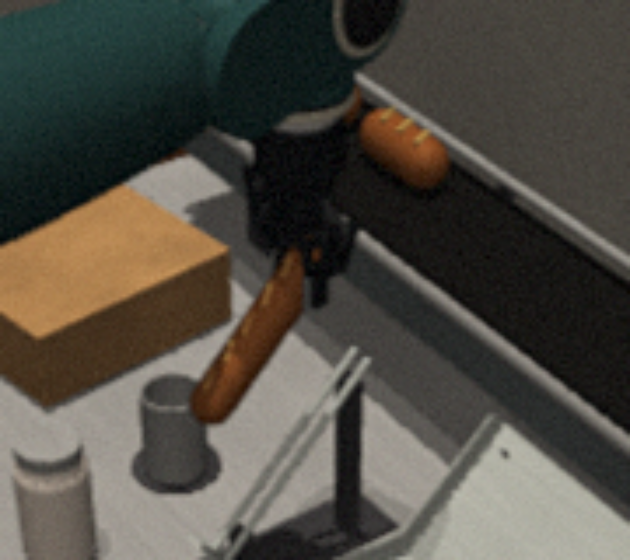

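```bash
cat > bagfit.py <<'E'
from fit import *
import sys
def bagfit(f,yaw=.036,show=None):
    s=env.get_state();x,y,z=s['tool_pos']
    G=np.array([x,y,z+20.5])
    def PO(p):
        L,t=p; d=np.array([np.cos(t)*np.cos(yaw),np.cos(t)*np.sin(yaw),np.sin(t)])
        return np.vstack([sph(G-L*d,20),sph(G-40*d,20)])
    best=None
    for t0 in(.8,1.1,1.4):
        P=projn('side',PO((130,t0)));lo=P.min(0).astype(int)-14;hi=P.max(0).astype(int)+14
        box=(lo[0],lo[1],hi[0]-lo[0],hi[1]-lo[1]);m=mask(f,box)
        # ignore region above lower part: cut both
        cut=int(proj('side',G-75*np.array([np.cos(t0)*np.cos(yaw),np.cos(t0)*np.sin(yaw),np.sin(t0)]))[1])-box[1]
        box=(box[0],box[1]+cut,box[2],box[3]-cut);m=m[cut:]
        if m.sum()<30: continue
        p,c=fit(PO,[130,t0],[('side',box,m)],[10,.15])
        print('t0',t0,p.round(3),c)
        if best is None or c[0]<best[1]: best=(p,c[0])
    L,t=best[0];d=np.array([np.cos(t)*np.cos(yaw),np.cos(t)*np.sin(yaw),np.sin(t)])
    print('G',G.round(1),'L,theta',best[0].round(3),'tip sphere C',(G-L*d).round(1))
    return G,L,t
E
python3 -c "
from bagfit import *
bagfit('pics/s4.png')
from scipy.spatial.transform import Rotation as Ro
"
```

```text
t0 0.8 [129.971   0.778] [0.136]
t0 1.1 [130.029   0.778] [0.078]
t0 1.4 [55.     2.281] [1.0]
G [608.5 228.6 301.4] L,theta [130.029   0.778] tip sphere C [516.  225.3 210.1]
```

```bash
python3 -c "
from fit import *
print(atz('top',(175.0,179.6),4).round(1))
a=np.linspace(0,2*np.pi,120,endpoint=False)
out=[]
for n,f,x0,y0,w,h in(('top','pics/top0.png',145,155,60,50),('side','pics/side0.png',248,120,48,45)):
    im=cv2.imread(f)[y0:y0+h,x0:x0+w];k=8 if n=='side' else 6.5
    im=cv2.resize(im,None,fx=k,fy=k,interpolation=cv2.INTER_CUBIC)
    for (cx,cy),col in(((570.7,397),(0,255,0)),):
        for r,z in((33,95),(46,5)):
            P=projn(n,np.c_[cx+r*np.cos(a),cy+r*np.sin(a),0*a+z])
            for u in P: cv2.circle(im,tuple(((u-[x0,y0]+.5)*k-.5).round().astype(int).tolist()),1,col,-1)
    out.append(cv2.copyMakeBorder(im,0,max(0,370-im.shape[0]),0,5,0))
cv2.imwrite('pics/cup2.png',np.hstack([o[:370] for o in out]))
"
```

```text
[572.7 398.    4. ]
```

View pics/cup2.png

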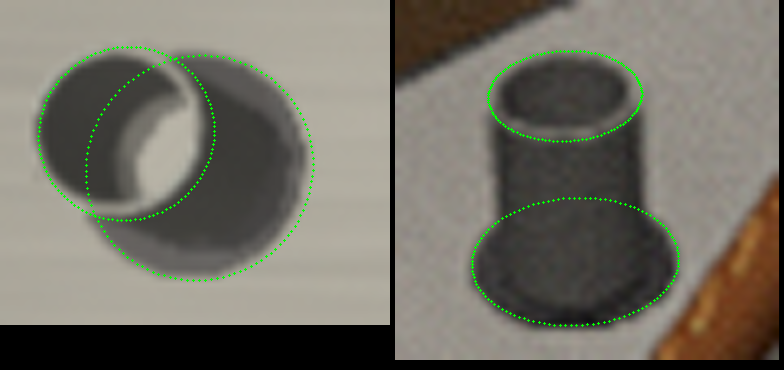

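```bash
python3 -c "
from plan import *
plan([655.5,400.8,281],.036+np.pi/2,30)"
```

```text
t 5.15 pos [608.5 228.6 280.9] jaw 1.606 ydir [-0.001 -0.    -1.   ] w 38.9 F [-0.1 -0.1 -1.7] q [ 0.32  0.05  1.43 -0.    1.66 -1.29]
tool shift (before turn): [ 53.   -0.2 170.4] yaw -0.001 x axis [ 0.999  0.035 -0.001] z [-0.035  0.999 -0.   ]
tool shift (after turn): [ 53.1  -0.2 170.4]
```

Call:
{"op": "carry_out", "data": {"motion": [[[4,0,12,0,34],[8,0,26,0,34],[10,0,31,0,34],[10,0,33,0,34],[10,0,32,0,34],[7,0,24,0,34],[4,0,12,0,34],[0,0,0,0,34]]]}}

```text
clock: 5.82
tool_pos: [655.6, 403.7, 279.7]
eef_rot: [-0.707, 0.707, 0.013, -0.014]
wrist_force: [0.2, -0.6, -1.6]
width: 39.0
```

Call:
{"op": "carry_out", "data": {"motion": [[[0,20,0,0,34],[0,20,0,0,34],[0,20,0,0,34],[0,10,0,0,34],[0,5,0,0,34],[0,0,0,0,34]]]}}

```text
clock: 6.32
tool_pos: [655.4, 400.3, 205.5]
eef_rot: [-0.707, 0.707, 0.012, -0.013]
wrist_force: [0.9, 0.6, -1.5]
width: 39.1
```

```bash
python3 -c "
from plan import *
plan([655.5,400.8,200.8],.036+np.pi/2,30)
b=snap('side','s5');a=snap('top','t5')
b=b[40:180,180:340]
a=a[100:240,100:260]
cv2.imwrite('pics/c5.png',cv2.cvtColor(np.hstack([cv2.resize(b,(400,350)),cv2.resize(a,(400,350))]),cv2.COLOR_RGB2BGR))
from bagfit import *
bagfit('pics/s5.png')"
```

```text
t 6.32 pos [655.4 400.3 205.5] jaw 1.606 ydir [-0.001 -0.001 -1.   ] w 39.1 F [ 0.9  0.6 -1.5] q [ 0.52  0.33  1.24  0.    1.58 -1.09]
tool shift (before turn): [0.1 4.7 0.5] yaw -0.001 x axis [ 0.999  0.035 -0.001] z [-0.035  0.999 -0.001]
tool shift (after turn): [0.1 4.7 0.5]
t0 0.8 [132.627   0.755] [0.559]
t0 1.1 [132.432   0.755] [0.361]
t0 1.4 [70.  2.] [1.0]
G [655.9 400.5 228.1] L,theta [132.432   0.755] tip sphere C [559.5 397.  137.4]
```

View pics/c5.png

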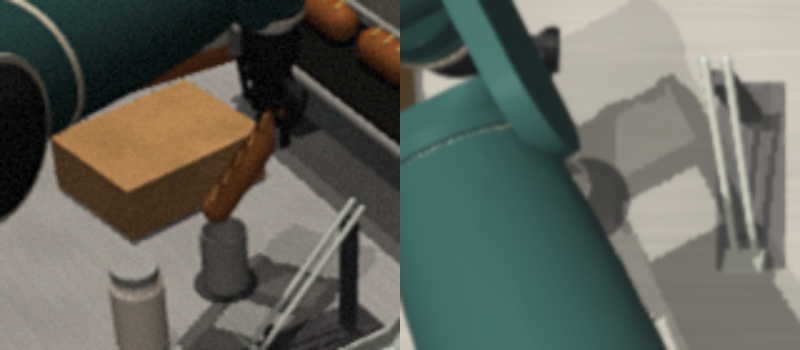

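Tip is over the cup mouth. Lowering it in.

Call:
{"op": "carry_out", "data": {"motion": [[[0,12,0,0,34],[0,12,0,0,34],[0,10,0,0,34],[0,6,0,0,34],[0,0,0,0,34]]]}}

```text
clock: 6.83
tool_pos: [655.2, 400.3, 163.9]
eef_rot: [-0.707, 0.707, 0.012, -0.013]
wrist_force: [3.8, 1.4, -3.5]
width: 39.2
```

```bash
cat > look.py <<'E'
from plan import *
import sys
f=sys.argv[1];n=sys.argv[2];x,y,w,h=map(int,sys.argv[3:7])
plan([655.5,400.8,200.8],.036+np.pi/2,30)
b=snap(n,f)[y:y+h,x:x+w];k=min(780/w,560/h)
cv2.imwrite('pics/'+f+'c.png',cv2.cvtColor(cv2.resize(b,None,fx=k,fy=k,interpolation=cv2.INTER_CUBIC),cv2.COLOR_RGB2BGR))
E
python3 look.py s6 side 220 60 100 100
```

```text
t 6.83 pos [655.2 400.3 163.9] jaw 1.606 ydir [-0.002 -0.001 -1.   ] w 39.2 F [ 3.8  1.4 -3.5] q [ 0.52  0.34  1.29  0.    1.51 -1.09]
tool shift (before turn): [  0.2 -36.9   0.5] yaw -0.001 x axis [ 0.999  0.035 -0.002] z [-0.035  0.999 -0.001]
tool shift (after turn): [  0.2 -36.9   0.5]
```

View pics/s6c.png

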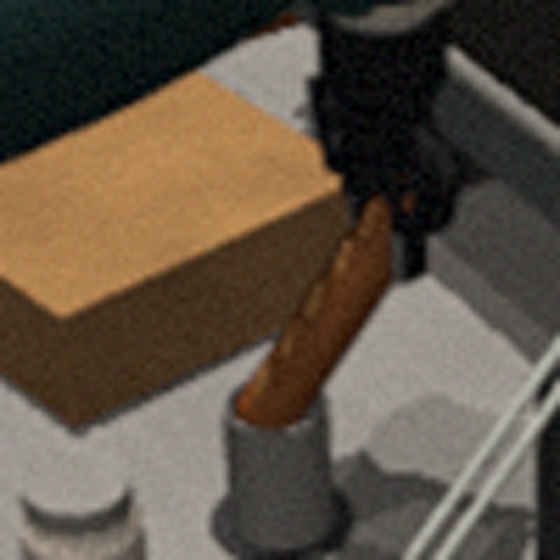

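Call:
{"op": "carry_out", "data": {"motion": [[[-8.5,-5,0,0,34],[-8.5,-6,0,0,34],[-8.3,-5,0,0,34],[-8.3,-5,0,0,34],[0,0,0,0,34]]]}}

```text
clock: 7.3
tool_pos: [621.0, 399.6, 189.7]
eef_rot: [0.707, -0.707, -0.013, 0.012]
wrist_force: [1.0, 2.2, 0.8]
width: 38.7
```

```bash
python3 look.py s7 side 220 60 100 100
```

```text
t 7.3 pos [621.  399.6 189.7] jaw 1.607 ydir [ 0.002  0.001 -1.   ] w 38.7 F [1.  2.2 0.8] q [ 0.54  0.26  1.34  0.    1.54 -1.07]
tool shift (before turn): [ 34.5 -11.   -0.1] yaw -0.0 x axis [0.999 0.036 0.002] z [-0.036  0.999  0.001]
tool shift (after turn): [ 34.5 -11.   -0.1]
```

View pics/s7c.png

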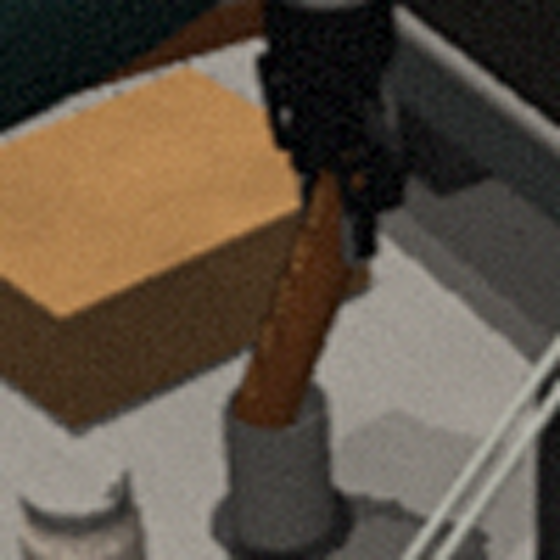

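Call:
{"op": "carry_out", "data": {"motion": [[[-9,-2,0,0,34],[-9,-2,0,0,34],[-9.5,-2,0,0,34],[-9.5,-1,0,0,34],[-8,0,0,0,34],[-3,0,0,0,34],[0,0,0,0,34]]]}}

```text
clock: 7.93
tool_pos: [573.3, 397.7, 194.9]
eef_rot: [0.707, -0.707, -0.013, 0.013]
wrist_force: [1.2, 2.2, 1.1]
width: 39.2
```

```bash
python3 look.py s8 side 220 60 100 100
```

```text
t 7.93 pos [573.3 397.7 194.9] jaw 1.607 ydir [ 0.  0. -1.] w 39.2 F [1.2 2.2 1.1] q [ 0.57  0.18  1.43  0.    1.53 -1.04]
tool shift (before turn): [82.3 -5.9  0.2] yaw -0.0 x axis [0.999 0.036 0.   ] z [-0.036  0.999  0.   ]
tool shift (after turn): [82.3 -5.9  0.1]
```

View pics/s8c.png

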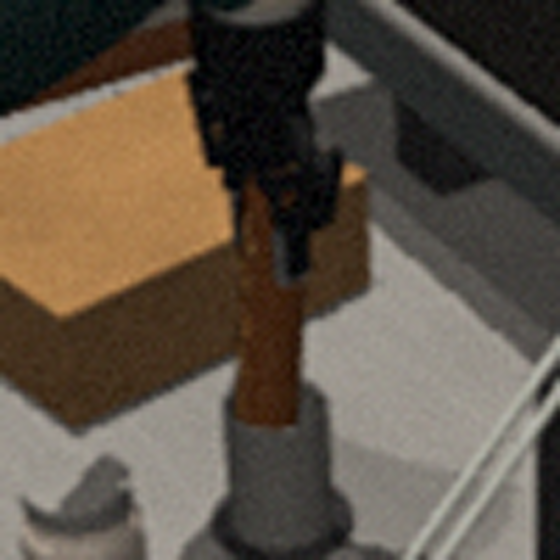

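Call:
{"op": "carry_out", "data": {"motion": [[[0,8,0,0,34],[0,12,0,0,34],[0,12,0,0,34],[0,10,0,0,34],[0,6,0,0,34],[0,0,0,0,34]]]}}

```text
clock: 8.48
tool_pos: [573.6, 397.2, 143.7]
eef_rot: [-0.706, 0.708, 0.012, -0.013]
wrist_force: [2.5, 2.3, -3.5]
width: 39.1
```

```bash
python3 look.py s9 side 220 60 100 100
```

```text
t 8.48 pos [573.6 397.2 143.7] jaw 1.606 ydir [-0.002 -0.001 -1.   ] w 39.1 F [ 2.5  2.3 -3.5] q [ 0.57  0.2   1.49 -0.    1.45 -1.04]
tool shift (before turn): [ 81.8 -57.3   0.7] yaw -0.001 x axis [ 0.999  0.035 -0.002] z [-0.035  0.999 -0.001]
tool shift (after turn): [ 81.8 -57.3   0.6]
```

View pics/s9c.png

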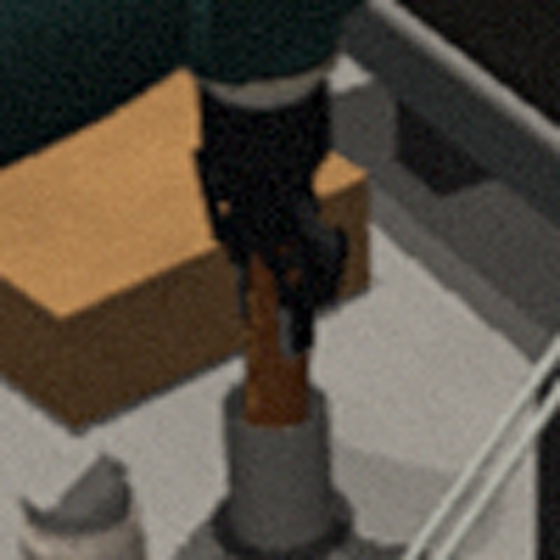

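Call:
{"op": "carry_out", "data": {"motion": [[[0,3,0,0,34],[0,3,0,0,34],[0,2,0,0,34],[0,0,0,0,34]]]}}

```text
clock: 8.87
tool_pos: [573.9, 397.5, 137.9]
eef_rot: [-0.707, 0.707, 0.012, -0.013]
wrist_force: [1.2, 1.4, -3.0]
width: 38.8
```

Call:
{"op": "carry_out", "data": {"motion": [[[0,3,0,0,34],[0,2,0,0,34],[0,0,0,0,34],[0,0,0,0,34]]]}}

```text
clock: 9.2
tool_pos: [574.0, 397.5, 133.2]
eef_rot: [-0.707, 0.707, 0.012, -0.013]
wrist_force: [0.7, 0.6, -1.1]
width: 38.8
```

Call:
{"op": "carry_out", "data": {"motion": [[[0,3,0,0,34],[0,2,0,0,34],[0,0,0,0,34],[0,0,0,0,34]]]}}

```text
clock: 9.53
tool_pos: [575.4, 397.9, 132.4]
eef_rot: [0.708, -0.706, -0.014, 0.011]
wrist_force: [-0.7, -3.5, 27.0]
width: 38.6
```

On the cup floor (27 N). Releasing.

Call:
{"op": "carry_out", "data": {"motion": [[[0,-2,0,0,34],[0,0,0,0,50],[0,0,0,0,65],[0,0,0,0,70],[0,0,0,0,70],[0,0,0,0,70]]]}}

```text
clock: 10.03
tool_pos: [573.9, 397.5, 129.9]
eef_rot: [-0.707, 0.707, 0.012, -0.013]
wrist_force: [-0.6, -0.2, 0.3]
width: 70.1
```

Call:
{"op": "carry_out", "data": {"motion": [[[0,-10,0,0,70],[0,-25,0,0,70],[0,-30,0,0,70],[0,-30,0,0,70],[0,-25,0,0,70],[0,-10,0,0,70],[0,0,0,0,70]]]}}

```text
clock: 10.62
tool_pos: [574.6, 397.9, 263.8]
eef_rot: [0.708, -0.706, -0.014, 0.011]
wrist_force: [0.1, 0.1, 0.0]
width: 70.0
```

```bash
python3 look.py s10 side 220 60 100 100
python3 -c "
from plan import *
plan([590,106,170],-.1+np.pi/2,75)"
```

```text
t 10.62 pos [574.6 397.9 263.8] jaw 1.606 ydir [ 0.004  0.002 -1.   ] w 70.0 F [0.1 0.1 0. ] q [ 0.57  0.16  1.34 -0.    1.64 -1.04]
tool shift (before turn): [80.8 63.3 -0.1] yaw -0.001 x axis [0.999 0.035 0.004] z [-0.035  0.999  0.002]
tool shift (after turn): [80.8 63.3 -0.1]
t 10.67 pos [574.2 397.7 261.1] jaw 1.606 ydir [ 0.001  0.001 -1.   ] w 69.8 F [ 0.6 -0.2 -1. ] q [ 0.57  0.16  1.35 -0.    1.63 -1.04]
tool shift (before turn): [   5.4   90.9 -292.1] yaw 0.135 x axis [0.999 0.035 0.001] z [-0.035  0.999  0.001]
tool shift (after turn): [  44.7   90.9 -288.7]
```

View pics/s10c.png

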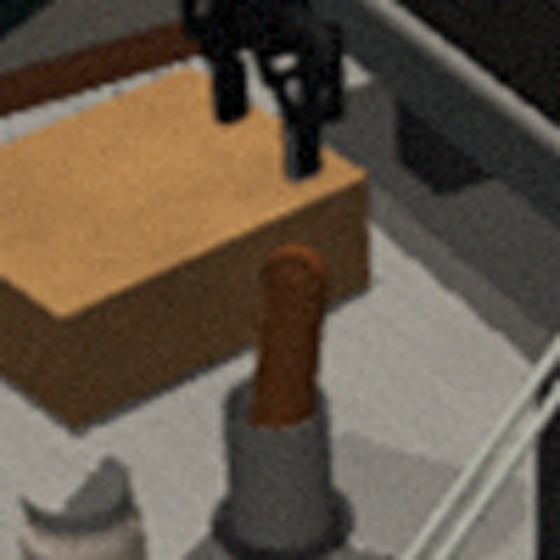

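Baguette stands in the cup, leaning slightly. Next is loaf B, in the middle of the pan.

```bash
python3 -c "
from plan import *
plan([603,-1.7,150],-.1+np.pi/2,75)"
```

```text
t 10.67 pos [574.2 397.7 261.1] jaw 1.606 ydir [ 0.001  0.001 -1.   ] w 69.8 F [ 0.6 -0.2 -1. ] q [ 0.57  0.16  1.35 -0.    1.63 -1.04]
tool shift (before turn): [  14.5  110.8 -400.2] yaw 0.135 x axis [0.999 0.035 0.001] z [-0.035  0.999  0.001]
tool shift (after turn): [  68.4  110.8 -394.6]
```

Call:
{"op": "carry_out", "data": {"motion": [[[0,0,-15,0.07,75],[3,0,-25,0.065,75],[6,0,-34,0,75],[6,0,-34,0,75],[6,0,-34,0,75],[6,0,-34,0,75],[6,0,-34,0,75],[6,0,-34,0,75]]]}}

```text
clock: 11.33
tool_pos: [591.5, 149.2, 258.0]
eef_rot: [-0.706, 0.706, -0.036, 0.034]
wrist_force: [0.3, 0.2, -0.4]
width: 75.3
```

Call:
{"op": "carry_out", "data": {"motion": [[[6,0,-34,0,75],[6,0,-34,0,75],[6,0,-34,0,75],[6,0,-25,0,75],[4,0,-15,0,75],[0,15,0,0,75],[0,15,0,0,75],[0,0,0,0,75]]]}}

```text
clock: 12.0
tool_pos: [604.4, 7.4, 224.7]
eef_rot: [0.706, -0.706, 0.038, -0.033]
wrist_force: [-0.3, 0.0, -0.8]
width: 75.1
```

```bash
python3 -c "
from plan import *
plan([603,-1.7,4],-.1+np.pi/2,75)"
```

```text
t 12.0 pos [604.4   7.4 224.7] jaw 1.471 ydir [-0.006  0.    -1.   ] w 75.1 F [-0.3  0.  -0.8] q [-0.03 -0.03  1.6   0.    1.58 -1.5 ]
tool shift (before turn): [  0.9 220.7  -9.2] yaw 0.0 x axis [ 0.995 -0.1   -0.006] z [ 0.1    0.995 -0.   ]
tool shift (after turn): [  0.9 220.7  -9.2]
```

Call:
{"op": "carry_out", "data": {"motion": [[[0,20,-5,0,75],[1,30,-4,0,75],[0,30,0,0,75],[0,30,0,0,75],[0,20,0,0,75],[0,10,0,0,75],[0,0,0,0,75]]]}}

```text
clock: 12.58
tool_pos: [604.6, -1.2, 87.3]
eef_rot: [0.706, -0.706, 0.036, -0.033]
wrist_force: [-0.6, -1.2, 0.4]
width: 75.0
```

```bash
python3 look.py s11 side 290 120 120 110;python3 -c "
from plan import *
plan([603,-1.7,4],-.1+np.pi/2,75)"
```

```text
t 12.58 pos [604.6  -1.2  87.3] jaw 1.472 ydir [-0.004  0.    -1.   ] w 75.0 F [-0.6 -1.2  0.4] q [-0.04  0.04  1.76  0.    1.35 -1.52]
tool shift (before turn): [  10.5 -113.6  405.1] yaw -0.135 x axis [ 0.995 -0.098 -0.004] z [ 0.098  0.995 -0.   ]
tool shift (after turn): [  64.8 -113.6  400. ]
t 12.63 pos [605.5  -1.5  89.6] jaw 1.472 ydir [-0.002  0.    -1.   ] w 75.0 F [ 0.7 -0.3  0.8] q [-0.04  0.04  1.75  0.    1.35 -1.52]
tool shift (before turn): [-2.3 85.6 -0.5] yaw 0.001 x axis [ 0.995 -0.099 -0.002] z [0.099 0.995 0.   ]
tool shift (after turn): [-2.3 85.6 -0.5]
```

View pics/s11c.png

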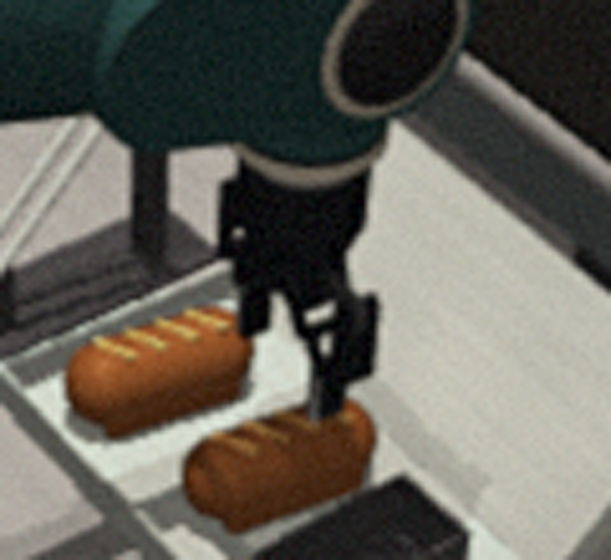

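Call:
{"op": "carry_out", "data": {"motion": [[[0,20,0,0,75],[-2,25,0,0,75],[0,18,0,0,75],[0,10,0,0,75],[0,5,0,0,75],[0,0,0,0,75],[0,0,0,0,75]]]}}

```text
clock: 13.22
tool_pos: [604.7, -2.0, 13.7]
eef_rot: [-0.706, 0.706, -0.035, 0.036]
wrist_force: [-0.5, -0.7, -0.5]
width: 74.9
```

```bash
python3 look.py s12 side 290 120 120 110;python3 -c "
from plan import *
plan([603,-1.7,4],-.1+np.pi/2,75)"
```

```text
t 13.22 pos [604.7  -2.   13.7] jaw 1.471 ydir [ 0.001 -0.    -1.   ] w 74.9 F [-0.5 -0.7 -0.5] q [-0.05  0.11  1.82 -0.    1.22 -1.52]
tool shift (before turn): [  10.7 -187.   405.8] yaw -0.136 x axis [ 0.995 -0.099  0.001] z [0.099 0.995 0.   ]
tool shift (after turn): [  65.5 -187.   400.7]
t 13.27 pos [604.8  -2.   13.9] jaw 1.471 ydir [ 0.002 -0.    -1.   ] w 75.1 F [0.2 0.2 0.3] q [-0.05  0.11  1.82  0.    1.22 -1.52]
tool shift (before turn): [-1.9  9.9  0.1] yaw 0.0 x axis [ 0.995 -0.1    0.002] z [0.1   0.995 0.   ]
tool shift (after turn): [-1.9  9.9  0.1]
```

View pics/s12c.png

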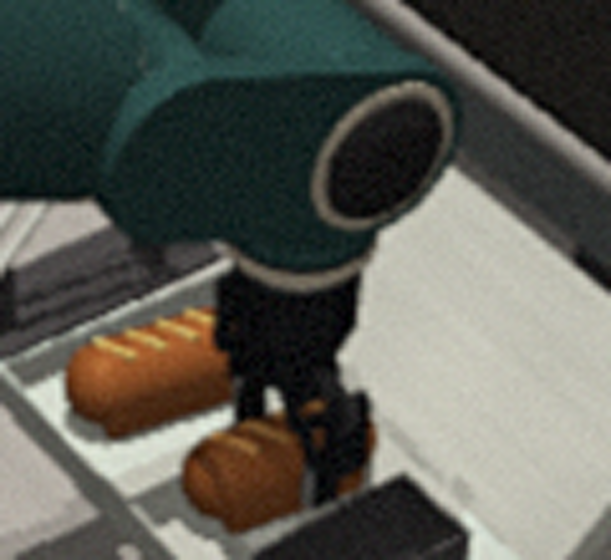

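Call:
{"op": "carry_out", "data": {"motion": [[[-1,5,0,0,75],[0,4,0,0,75],[0,0,0,0,75],[0,0,0,0,60],[0,0,0,0,44],[0,0,0,0,44],[0,0,0,0,44],[0,0,0,0,44]]], "newtons": 45}}

```text
clock: 13.93
tool_pos: [603.2, -2.0, 3.7]
eef_rot: [-0.706, 0.706, -0.035, 0.035]
wrist_force: [0.7, -0.0, 3.7]
width: 53.2
```

Call:
{"op": "carry_out", "data": {"motion": [[[0,0,0,0,44],[0,0,0,0,44],[0,-4,0,0,44],[0,-8,0,0,44],[0,-8,0,0,44],[0,0,0,0,44]]]}}

```text
clock: 14.43
tool_pos: [603.8, -2.0, 25.4]
eef_rot: [0.706, -0.706, 0.035, -0.036]
wrist_force: [0.4, 0.2, -2.4]
width: 53.4
```

```bash
python3 look.py s13 side 290 120 120 110
```

```text
t 14.43 pos [603.8  -2.   25.4] jaw 1.471 ydir [ 0.002 -0.    -1.   ] w 53.4 F [ 0.4  0.2 -2.4] q [-0.05  0.09  1.81  0.    1.23 -1.52]
tool shift (before turn): [  11.7 -175.3  406. ] yaw -0.136 x axis [ 0.995 -0.1    0.002] z [0.1   0.995 0.   ]
tool shift (after turn): [  66.5 -175.3  400.7]
```

View pics/s13c.png

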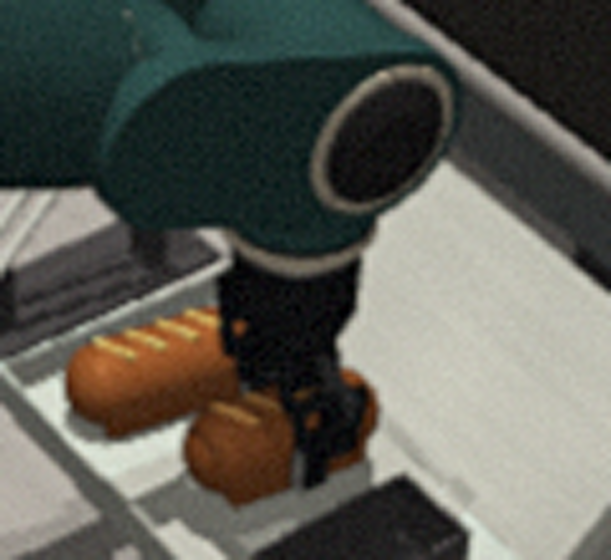

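Held (53.4 mm opening, −2.4 N). Lifting it and carrying it to the tray.

Call:
{"op": "carry_out", "data": {"motion": [[[0,-15,0,0,44],[0,-25,0,0,44],[0,-30,0,0,44],[0,-30,0,0,44],[0,-20,0,0,44],[0,-10,0,0,44],[0,0,0,0,44]]]}}

```text
clock: 15.07
tool_pos: [603.7, -2.0, 155.4]
eef_rot: [-0.706, 0.706, -0.034, 0.036]
wrist_force: [0.1, -0.4, -2.0]
width: 54.0
```

```bash
python3 -c "
from plan import *
plan([528.6,-366,150],-.061,44)"
```

```text
t 15.07 pos [603.7  -2.  155.4] jaw 1.471 ydir [ 0.003 -0.    -1.   ] w 54.0 F [ 0.1 -0.4 -2. ] q [-0.05 -0.01  1.7  -0.    1.45 -1.52]
tool shift (before turn): [ -38.5    5.2 -369.7] yaw 1.532 x axis [ 0.995 -0.1    0.003] z [0.1   0.995 0.   ]
tool shift (after turn): [367.9   5.2 -52.8]
```

Call:
{"op": "carry_out", "data": {"motion": [[[-1,0,-12,0,44],[-2,0,-24,0,44],[-3,0,-32,0,44],[-3.5,0,-34,0,44],[-3.5,0,-34,0,44],[-3.5,0,-34,0,44],[-3.5,0,-34,0,44],[-3.5,0,-34,0,44]]]}}

```text
clock: 15.73
tool_pos: [554.3, -238.2, 150.9]
eef_rot: [0.707, -0.706, 0.036, -0.034]
wrist_force: [0.9, 0.5, -2.8]
width: 53.7
```

Call:
{"op": "carry_out", "data": {"motion": [[[-3.5,0,-34,0,44],[-3.5,0,-34,0,44],[-3.5,0,-30,0,44],[-3,0,-22,0,44],[-1,0,-10,0,44],[0,0,0,0.06,44],[0,0,0,0.11,44],[0,0,0,0.11,44]]]}}

```text
clock: 16.4
tool_pos: [527.8, -364.2, 151.2]
eef_rot: [0.694, -0.694, 0.136, -0.135]
wrist_force: [0.4, 0.2, -2.3]
width: 53.4
```

Call:
{"op": "carry_out", "data": {"motion": [[[0,0,0,0.12,44],[0,0,0,0.12,44],[0,0,0,0.12,44],[0,0,0,0.12,44],[0,0,0,0.12,44],[0,0,0,0.12,44],[0,0,0,0.12,44],[0,0,0,0.12,44]]]}}

```text
clock: 17.07
tool_pos: [528.0, -363.8, 151.4]
eef_rot: [-0.553, 0.553, -0.441, 0.44]
wrist_force: [0.9, -0.0, -2.6]
width: 53.4
```

Call:
{"op": "carry_out", "data": {"motion": [[[0,0,0,0.11,44],[0,0,0,0.11,44],[0,0,0,0.072,44],[0,0,0,0,44]]]}}

```text
clock: 17.4
tool_pos: [528.0, -363.9, 151.5]
eef_rot: [0.484, -0.484, 0.517, -0.515]
wrist_force: [0.3, -0.0, -3.0]
width: 53.6
```

```bash
python3 -c "
from plan import *
plan([528.6,-366,80],-.061,44)"; python3 look.py t14 top 400 120 140 170
```

```text
t 17.4 pos [ 528.  -363.9  151.5] jaw -0.064 ydir [-0.002  0.001 -1.   ] w 53.6 F [ 0.3 -0.  -3. ] q [-0.64  0.08  1.61  0.    1.45 -0.58]
tool shift (before turn): [ 2.2 71.5  0.8] yaw -0.003 x axis [-0.064 -0.998 -0.001] z [ 0.998 -0.064 -0.002]
tool shift (after turn): [ 2.2 71.5  0.8]
t 17.4 pos [ 528.  -363.9  151.5] jaw -0.064 ydir [-0.002  0.001 -1.   ] w 53.6 F [ 0.3 -0.  -3. ] q [-0.64  0.08  1.61  0.    1.45 -0.58]
tool shift (before turn): [-771.3  -48.4   77.9] yaw 1.47 x axis [-0.064 -0.998 -0.001] z [ 0.998 -0.064 -0.002]
tool shift (after turn): [-154.8  -48.4 -759.6]
```

View pics/t14c.png

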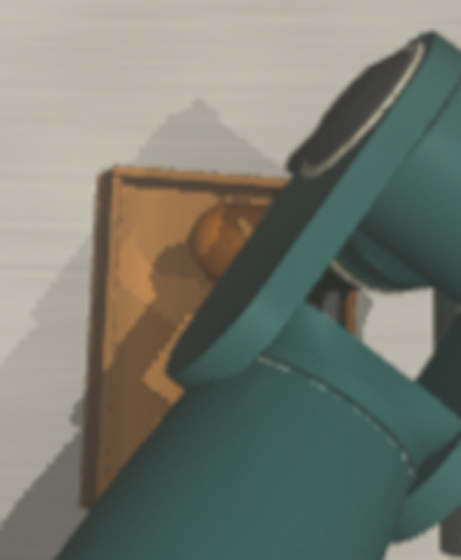

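The loaf's left end shows over the far half of the tray, at crop (225,245). Lowering.

Call:
{"op": "carry_out", "data": {"motion": [[[2,15,0,0,44],[0,25,0,0,44],[0,25,0,0,44],[0,15,0,0,44],[0,8,0,0,44],[0,0,0,0,44]]]}}

```text
clock: 17.95
tool_pos: [527.6, -365.8, 62.8]
eef_rot: [0.485, -0.485, 0.516, -0.514]
wrist_force: [0.4, 0.1, -2.5]
width: 53.5
```

```bash
python3 look.py s15 side 310 200 150 170
```

```text
t 17.95 pos [ 527.6 -365.8   62.8] jaw -0.06 ydir [-0.003  0.002 -1.   ] w 53.5 F [ 0.4  0.1 -2.5] q [-0.65  0.14  1.69 -0.    1.31 -0.59]
tool shift (before turn): [-773.1 -136.8   81.3] yaw 1.475 x axis [-0.06  -0.998 -0.002] z [ 0.998 -0.06  -0.003]
tool shift (after turn): [-155.  -136.8 -761.8]
```

View pics/s15c.png

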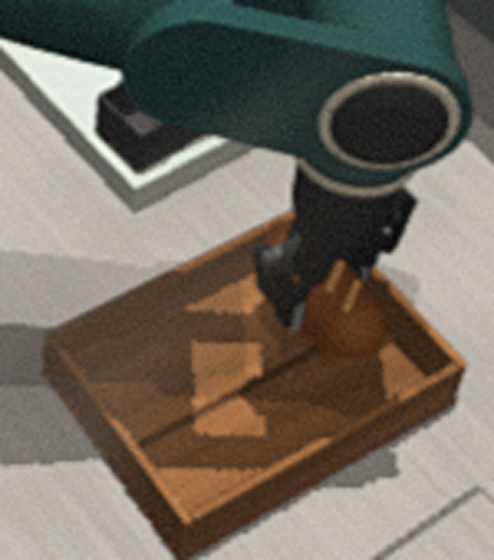

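Call:
{"op": "carry_out", "data": {"motion": [[[0,12,0,0,44],[0,14,0,0,44],[0,12,0,0,44],[0,8,0,0,44],[0,3,0,0,44],[0,0,0,0,44]]]}}

```text
clock: 18.5
tool_pos: [528.0, -366.1, 15.1]
eef_rot: [0.484, -0.485, 0.516, -0.514]
wrist_force: [0.2, 0.1, -2.3]
width: 53.4
```

Call:
{"op": "carry_out", "data": {"motion": [[[0,2,0,0,44],[0,2,0,0,44],[0,0,0,0,44]]]}}

```text
clock: 18.75
tool_pos: [528.5, -366.4, 12.4]
eef_rot: [-0.485, 0.485, -0.515, 0.515]
wrist_force: [0.1, 0.5, -3.3]
width: 53.4
```

Call:
{"op": "carry_out", "data": {"motion": [[[0,2,0,0,44],[0,2,0,0,44],[0,0,0,0,44],[0,0,0,0,44]]]}}

```text
clock: 19.08
tool_pos: [528.6, -366.5, 8.7]
eef_rot: [-0.485, 0.485, -0.515, 0.515]
wrist_force: [-0.3, 0.7, 3.6]
width: 53.2
```

Touching the floor. Releasing and retreating.

Call:
{"op": "carry_out", "data": {"motion": [[[0,0,0,0,60],[0,0,0,0,70],[0,0,0,0,72],[0,0,0,0,72],[0,-8,0,0,72],[0,-20,0,0,72],[0,-28,0,0,72],[0,-32,0,0,72]]]}}

```text
clock: 19.75
tool_pos: [527.8, -365.9, 96.6]
eef_rot: [0.484, -0.485, 0.516, -0.514]
wrist_force: [0.3, 0.1, 0.4]
width: 72.0
```

Call:
{"op": "carry_out", "data": {"motion": [[[0,-32,0,0,72],[0,-20,0,0,72],[0,-5,0,0,72],[0,0,0,0,75]]]}}

```text
clock: 20.08
tool_pos: [528.9, -366.7, 155.7]
eef_rot: [-0.485, 0.484, -0.514, 0.516]
wrist_force: [-0.4, -1.0, 0.0]
width: 75.0
```

```bash
python3 look.py s16 side 310 200 150 170; python3 -c "
from plan import *
plan([590,106,150],-.1+np.pi/2,75)"
```

```text
t 20.08 pos [ 528.9 -366.7  155.7] jaw -0.061 ydir [ 0.003 -0.002 -1.   ] w 75.0 F [-0.4 -1.   0. ] q [-0.65  0.08  1.61  0.    1.45 -0.58]
tool shift (before turn): [-773.7  -46.3   79.7] yaw 1.474 x axis [-0.061 -0.998  0.002] z [ 0.998 -0.061  0.003]
tool shift (after turn): [-154.2  -46.3 -762.4]
t 20.13 pos [ 528.5 -366.4  153.7] jaw -0.061 ydir [ 0.001 -0.001 -1.   ] w 75.0 F [ 0.6  0.5 -0.7] q [-0.65  0.08  1.61 -0.    1.45 -0.58]
tool shift (before turn): [-475.3    3.5   32.6] yaw -1.532 x axis [-0.061 -0.998  0.   ] z [ 0.998 -0.061  0.001]
tool shift (after turn): [ 14.1   3.5 476.2]
```

View pics/s16c.png

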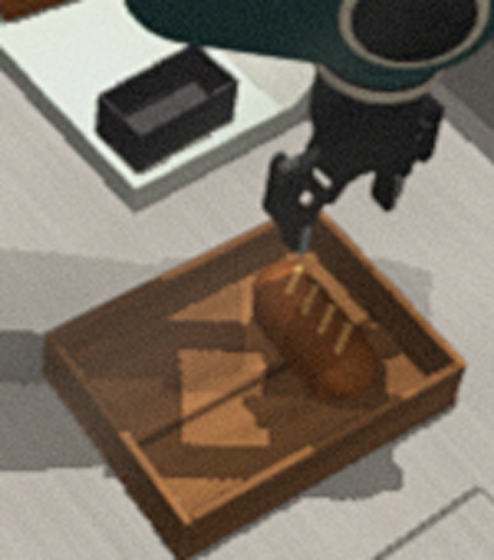

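Loaf B lies upright in the far half. Going for loaf A.

Call:
{"op": "carry_out", "data": {"motion": [[[-15,0,1,0,75],[-28,0,2,0,75],[-36,0,2.5,0,75],[-38,0,2.5,0,75],[-38,0,2.5,0,75],[-38,0,2.5,0,75],[-38,0,2.5,0,75],[-38,0,2.5,0,75]]]}}

```text
clock: 20.8
tool_pos: [561.9, -96.4, 151.6]
eef_rot: [0.484, -0.485, 0.516, -0.514]
wrist_force: [1.2, -0.4, -0.2]
width: 75.5
```

Call:
{"op": "carry_out", "data": {"motion": [[[-38,0,3,0,75],[-38,0,3,0,75],[-38,0,3,0,75],[-38,0,3,0,75],[-32,0,2,0,75],[-15,0,1,0,75],[0,0,0,-0.06,75],[0,0,0,-0.112,75]]]}}

```text
clock: 21.47
tool_pos: [589.0, 100.1, 151.6]
eef_rot: [-0.527, 0.528, -0.471, 0.47]
wrist_force: [-0.2, 0.0, 1.1]
width: 75.0
```

Call:
{"op": "carry_out", "data": {"motion": [[[0,0,0,-0.12,75],[0,0,0,-0.12,75],[0,0,0,-0.12,75],[0,0,0,-0.12,75],[0,0,0,-0.12,75],[0,0,0,-0.12,75],[0,0,0,-0.12,75],[0,0,0,-0.12,75]]]}}

```text
clock: 22.13
tool_pos: [589.1, 98.7, 151.8]
eef_rot: [-0.685, 0.686, -0.174, 0.172]
wrist_force: [0.8, -0.1, -0.8]
width: 74.8
```

Call:
{"op": "carry_out", "data": {"motion": [[[0,0,0,-0.12,75],[0,0,0,-0.12,75],[0,0,0,-0.1,75],[0,0,0,-0.06,75],[0,0,0,0,75]]]}}

```text
clock: 22.55
tool_pos: [589.2, 98.7, 151.9]
eef_rot: [-0.706, 0.706, -0.035, 0.034]
wrist_force: [0.6, 0.4, -0.4]
width: 75.4
```

```bash
python3 look.py s17 side 270 110 130 120; python3 -c "
from plan import *
plan([590,106,14],-.1+np.pi/2,75)"
```

```text
t 22.55 pos [589.2  98.7 151.9] jaw 1.474 ydir [-0.002 -0.    -1.   ] w 75.4 F [ 0.6  0.4 -0.4] q [ 0.12 -0.02  1.71 -0.    1.45 -1.35]
tool shift (before turn): [ 36.7 -49.1 307.1] yaw -0.133 x axis [ 0.995 -0.097 -0.002] z [ 0.097  0.995 -0.   ]
tool shift (after turn): [ 77.1 -49.1 299.5]
t 22.6 pos [589.3  98.7 152.1] jaw 1.47 ydir [-0.002 -0.    -1.   ] w 74.9 F [ 0.2 -0.3  1. ] q [ 0.12 -0.02  1.71 -0.    1.45 -1.35]
tool shift (before turn): [  0.2 138.1   7.4] yaw -0.001 x axis [ 0.995 -0.101 -0.002] z [ 0.101  0.995 -0.   ]
tool shift (after turn): [  0.2 138.1   7.4]
```

View pics/s17c.png

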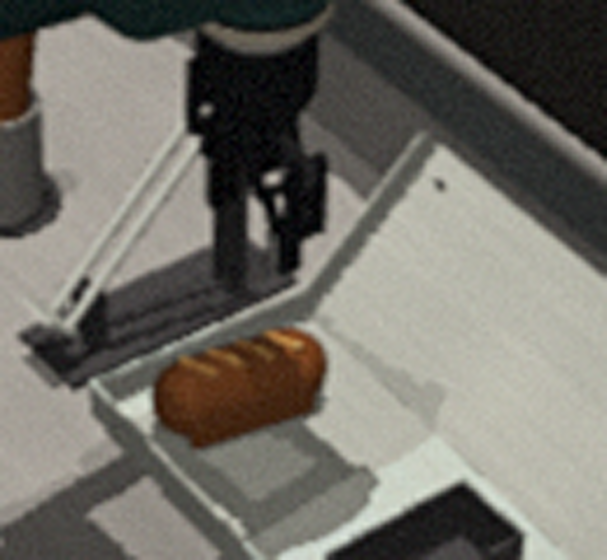

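```bash
python3 -c "
from fit import *
sb=(298,172,50,38)
im=cv2.imread('pics/s17.png');h=cv2.cvtColor(im,cv2.COLOR_BGR2HSV)
m=mask('pics/s17.png',sb);print(m.sum())
cv2.imwrite('pics/m17.png',np.hstack([cv2.resize(m*255,None,fx=8,fy=8,interpolation=0)]).astype(np.uint8))
print(fit(loafP,[590,106,-.1],[('side',sb,m)],[8,8,.1]))
"
```

```text
654.0
(array([ 5.91110729e+02,  1.06618464e+02, -9.20067179e-02]), [0.142])
```

Call:
{"op": "carry_out", "data": {"motion": [[[0,15,4,0,75],[0,25,3.5,0,75],[0,20,0,0,75],[0,0,0,0,75]]]}}

```text
clock: 22.93
tool_pos: [588.3, 106.3, 87.6]
eef_rot: [-0.706, 0.707, -0.038, 0.034]
wrist_force: [-0.9, 0.2, -1.4]
width: 74.8
```

View pics/m17.png

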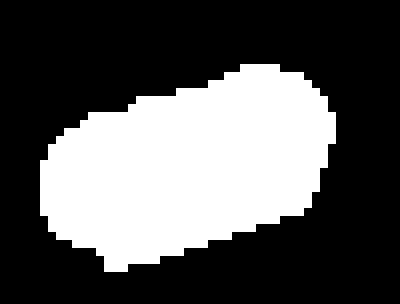

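Side-only fit (591, 106.6, −0.092) agrees with the top fit. Down and grip.

Call:
{"op": "carry_out", "data": {"motion": [[[1,15,0,0,75],[1,22,0,0,75],[0,20,0,0,75],[0,12,0,0,75],[0,5,0,0,75],[0,0,0,0,75]]]}}

```text
clock: 23.43
tool_pos: [592.2, 106.0, 18.6]
eef_rot: [-0.706, 0.706, -0.036, 0.035]
wrist_force: [-0.9, -0.7, -0.0]
width: 74.8
```

```bash
python3 look.py s18 side 270 110 130 120; python3 -c "
from plan import *
plan([590.5,106.2,4],-.1+np.pi/2,75)"
```

```text
t 23.43 pos [592.2 106.   18.6] jaw 1.47 ydir [-0.001 -0.    -1.   ] w 74.8 F [-0.9 -0.7 -0. ] q [ 0.13  0.1   1.82  0.    1.23 -1.34]
tool shift (before turn): [  33.2 -182.4  299.6] yaw -0.136 x axis [ 0.995 -0.1   -0.001] z [ 0.1    0.995 -0.   ]
tool shift (after turn): [  73.6 -182.4  292.3]
t 23.48 pos [592.7 106.1  19.7] jaw 1.471 ydir [-0. -0. -1.] w 74.8 F [ 0.6 -0.2  1.4] q [ 0.13  0.1   1.82 -0.    1.23 -1.34]
tool shift (before turn): [-2.2 15.7 -0.1] yaw -0.0 x axis [ 0.995 -0.1   -0.   ] z [ 0.1    0.995 -0.   ]
tool shift (after turn): [-2.2 15.7 -0.1]
```

View pics/s18c.png

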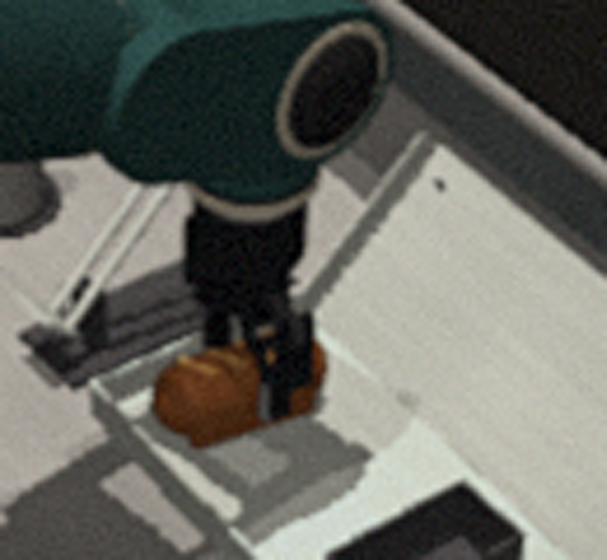

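Call:
{"op": "carry_out", "data": {"motion": [[[-2,8,0,0,75],[0,6,0,0,75],[0,1,0,0,75],[0,0,0,0,75],[0,0,0,0,60],[0,0,0,0,44],[0,0,0,0,44],[0,0,0,0,44]]]}}

```text
clock: 24.15
tool_pos: [591.0, 106.3, 5.0]
eef_rot: [0.706, -0.706, 0.035, -0.036]
wrist_force: [-1.1, 0.1, 5.9]
width: 53.7
```

Call:
{"op": "carry_out", "data": {"motion": [[[0,0,0,0,44],[0,0,0,0,44],[0,0,0,0,44],[0,-4,0,0,44],[0,-8,0,0,44],[0,-15,0,0,44],[0,-25,0,0,44],[0,-30,0,0,44]]]}}

```text
clock: 24.82
tool_pos: [589.6, 106.1, 86.1]
eef_rot: [-0.706, 0.706, -0.036, 0.034]
wrist_force: [1.3, -0.6, -1.2]
width: 53.3
```

Call:
{"op": "carry_out", "data": {"motion": [[[0,-30,0,0,44],[0,-25,0,0,44],[0,-10,0,0,44],[0,0,0,0,44]]]}}

```text
clock: 25.15
tool_pos: [591.5, 106.4, 154.2]
eef_rot: [0.706, -0.706, 0.034, -0.037]
wrist_force: [0.1, -0.5, -1.6]
width: 53.4
```

```bash
python3 look.py s19 side 270 70 130 140; python3 -c "
from plan import *
plan([408.8,-358.6,150],-.061,44)"
```

```text
t 25.15 pos [591.5 106.4 154.2] jaw 1.471 ydir [ 0.004  0.001 -1.   ] w 53.4 F [ 0.1 -0.5 -1.6] q [ 0.14 -0.02  1.7  -0.    1.45 -1.34]
tool shift (before turn): [ 34.5 -46.2 299.4] yaw -0.136 x axis [ 0.995 -0.1    0.004] z [0.1   0.995 0.001]
tool shift (after turn): [ 74.7 -46.2 292. ]
t 25.2 pos [590.8 106.2 151.7] jaw 1.471 ydir [ 0.001  0.    -1.   ] w 53.7 F [ 0.7  0.  -2.5] q [ 0.14 -0.01  1.71 -0.    1.45 -1.34]
tool shift (before turn): [-134.8    1.4 -480.7] yaw 1.532 x axis [ 0.995 -0.1    0.001] z [0.1   0.995 0.   ]
tool shift (after turn): [ 475.1    1.4 -153.3]
```

View pics/s19c.png

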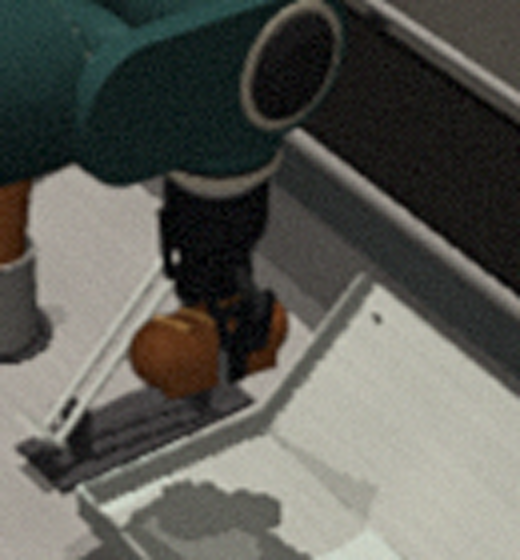

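Call:
{"op": "carry_out", "data": {"motion": [[[-4,0,-14,0,44],[-7,0,-25,0,44],[-9.4,0,-33.5,0,44],[-9.4,0,-33.5,0,44],[-9.4,0,-33.5,0,44],[-9.4,0,-33.5,0,44],[-9.4,0,-33.5,0,44],[-9.4,0,-33.5,0,44]]]}}

```text
clock: 25.87
tool_pos: [497.6, -127.4, 149.0]
eef_rot: [0.706, -0.706, 0.036, -0.034]
wrist_force: [1.1, -0.3, -2.6]
width: 53.6
```

Call:
{"op": "carry_out", "data": {"motion": [[[-9.4,0,-33.5,0,44],[-9.4,0,-33.5,0,44],[-9.4,0,-33.5,0,44],[-9.4,0,-33.5,0,44],[-9.4,0,-33.5,0,44],[-9.4,0,-33.5,0,44],[-7,0,-26,0,44],[-4,0,-14,0,44]]]}}

```text
clock: 26.53
tool_pos: [406.1, -361.1, 148.8]
eef_rot: [0.707, -0.706, 0.037, -0.035]
wrist_force: [0.0, 0.2, -1.6]
width: 53.7
```

Call:
{"op": "carry_out", "data": {"motion": [[[0,0,0,0.06,44],[0,0,0,0.11,44],[0,0,0,0.12,44],[0,0,0,0.12,44],[0,0,0,0.12,44],[0,0,0,0.12,44],[0,0,0,0.12,44],[0,0,0,0.12,44]]]}}

```text
clock: 27.2
tool_pos: [407.4, -358.6, 148.8]
eef_rot: [0.621, -0.621, 0.339, -0.337]
wrist_force: [-0.7, 0.3, -2.7]
width: 53.6
```

Call:
{"op": "carry_out", "data": {"motion": [[[0,0,0,0.12,44],[0,0,0,0.12,44],[0,0,0,0.12,44],[0,0,0,0.12,44],[0,0,0,0.102,44],[0,0,0,0.06,44],[0,0,0,0,44]]]}}

```text
clock: 27.78
tool_pos: [407.5, -358.6, 149.1]
eef_rot: [0.484, -0.484, 0.517, -0.515]
wrist_force: [-1.3, 0.0, -1.5]
width: 53.6
```

```bash
python3 look.py s20 side 310 200 150 170; python3 -c "
from plan import *
plan([408.8,-358.6,62],-.061,44)"
```

```text
t 27.78 pos [ 407.5 -358.6  149.1] jaw -0.064 ydir [-0.002  0.002 -1.   ] w 53.6 F [-1.3  0.  -1.5] q [-0.77 -0.14  1.83 -0.    1.46 -0.7 ]
tool shift (before turn): [-773.9  -50.8  198.6] yaw 1.471 x axis [-0.064 -0.998 -0.002] z [ 0.998 -0.064 -0.002]
tool shift (after turn): [-275.   -50.8 -750.1]
t 27.83 pos [ 407.7 -358.7  149.4] jaw -0.06 ydir [-0.002  0.002 -1.   ] w 53.5 F [ 0.   0.3 -2.7] q [-0.77 -0.14  1.83 -0.    1.46 -0.71]
tool shift (before turn): [ 0.  87.4  1.3] yaw 0.001 x axis [-0.06  -0.998 -0.002] z [ 0.998 -0.06  -0.002]
tool shift (after turn): [ 0.  87.4  1.3]
```

View pics/s20c.png

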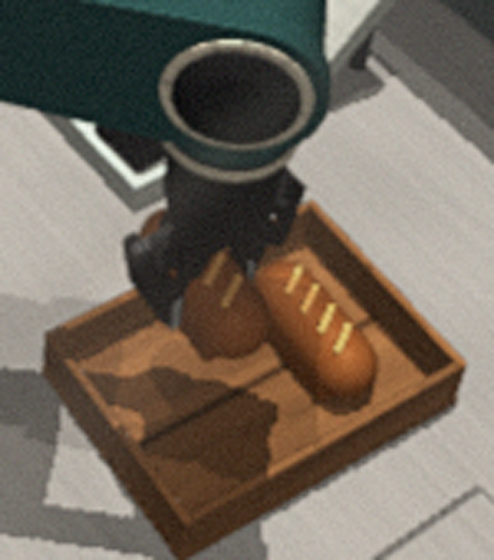

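Call:
{"op": "carry_out", "data": {"motion": [[[0,15,1,0,44],[0,25,0,0,44],[0,25,0,0,44],[0,25,0,0,44],[0,20,0,0,44],[0,12,0,0,44],[0,8,0,0,44],[0,0,0,0,44]]]}}

```text
clock: 28.5
tool_pos: [408.9, -358.5, 19.6]
eef_rot: [0.485, -0.485, 0.516, -0.514]
wrist_force: [0.0, -0.6, -1.9]
width: 53.4
```

```bash
python3 look.py s21 side 310 200 150 170; python3 -c "
from plan import *
plan([408.8,-358.6,10],-.061,44)"
```

```text
t 28.5 pos [ 408.9 -358.5   19.6] jaw -0.06 ydir [-0.002  0.002 -1.   ] w 53.4 F [ 0.  -0.6 -1.9] q [-0.77 -0.03  1.94 -0.    1.23 -0.71]
tool shift (before turn): [-773.  -180.3  200.3] yaw 1.475 x axis [-0.06  -0.998 -0.002] z [ 0.998 -0.06  -0.002]
tool shift (after turn): [-273.5 -180.3 -750.3]
t 28.55 pos [ 409.3 -358.9   21. ] jaw -0.06 ydir [-0.001  0.001 -1.   ] w 53.8 F [-0.1 -1.2 -1.6] q [-0.77 -0.03  1.94 -0.    1.23 -0.71]
tool shift (before turn): [-0.3 11.  -0.6] yaw 0.001 x axis [-0.06  -0.998 -0.001] z [ 0.998 -0.06  -0.001]
tool shift (after turn): [-0.3 11.  -0.6]
```

View pics/s21c.png

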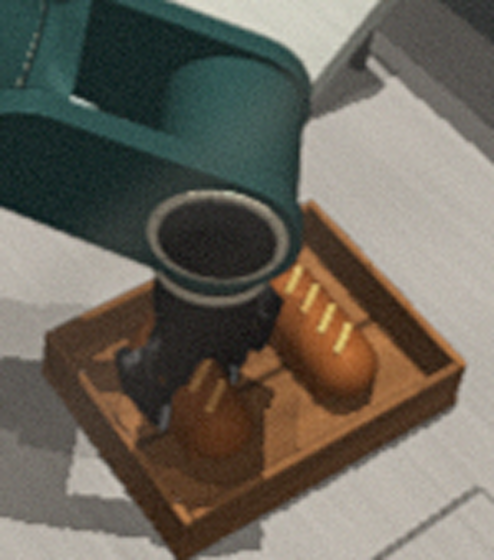

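Call:
{"op": "carry_out", "data": {"motion": [[[0,4,0,0,44],[0,3,0,0,44],[0,2,0,0,44],[0,0,0,0,44]]]}}

```text
clock: 28.88
tool_pos: [409.6, -359.0, 12.3]
eef_rot: [-0.485, 0.485, -0.515, 0.515]
wrist_force: [0.2, 0.3, -2.6]
width: 53.7
```

Call:
{"op": "carry_out", "data": {"motion": [[[0,2,0,0,44],[0,1,0,0,44],[0,0,0,0,44]]]}}

```text
clock: 29.13
tool_pos: [409.7, -359.1, 10.0]
eef_rot: [-0.485, 0.485, -0.515, 0.515]
wrist_force: [-2.2, 2.0, 6.0]
width: 53.7
```

Touching. Release and retreat.

Call:
{"op": "carry_out", "data": {"motion": [[[0,0,0,0,60],[0,0,0,0,70],[0,0,0,0,72],[0,0,0,0,72],[0,-8,0,0,72],[0,-20,0,0,72],[0,-28,0,0,72],[0,-32,0,0,72]]]}}

```text
clock: 29.8
tool_pos: [409.0, -358.5, 97.8]
eef_rot: [0.484, -0.485, 0.516, -0.514]
wrist_force: [0.8, -0.6, 0.3]
width: 71.9
```

Call:
{"op": "carry_out", "data": {"motion": [[[0,-32,0,0,72],[0,-30,0,0,72],[0,-30,0,0,72],[-25,-10,0,0,75],[-35,0,0,0,75],[-38,0,0,0,75],[-38,0,0,0,75],[-38,0,0,0,75]]]}}

```text
clock: 30.47
tool_pos: [419.7, -183.8, 200.0]
eef_rot: [-0.484, 0.484, -0.515, 0.515]
wrist_force: [0.9, 0.1, -0.2]
width: 74.8
```

Call:
{"op": "carry_out", "data": {"motion": [[[-35,0,0,0,75],[-35,0,0,0,75],[-25,0,0,0,75],[-10,0,0,0,75],[0,0,0,0,75],[0,0,0,0,75]]]}}

```text
clock: 30.97
tool_pos: [426.6, -80.6, 199.7]
eef_rot: [-0.485, 0.485, -0.515, 0.515]
wrist_force: [-0.5, -0.4, 0.1]
width: 74.9
```

```bash
python3 look.py s22 side 210 100 250 280; python3 look.py t22 top 140 70 380 220
```

```text
t 30.97 pos [426.6 -80.6 199.7] jaw -0.06 ydir [ 0. -0. -1.] w 74.9 F [-0.5 -0.4  0.1] q [-0.25 -0.42  1.97 -0.    1.59 -0.19]
tool shift (before turn): [-494.2   -1.2  199.7] yaw 1.475 x axis [-0.06  -0.998  0.   ] z [ 0.998 -0.06   0.   ]
tool shift (after turn): [-246.    -1.2 -472.9]
t 31.02 pos [426.6 -81.2 199.6] jaw -0.061 ydir [ 0. -0. -1.] w 74.8 F [ 1.5  0.7 -0.5] q [-0.25 -0.42  1.97 -0.    1.59 -0.19]
tool shift (before turn): [-495.    -1.4  199.1] yaw 1.474 x axis [-0.061 -0.998  0.   ] z [ 0.998 -0.061  0.   ]
tool shift (after turn): [-246.1   -1.4 -473.4]
```

View pics/s22c.png

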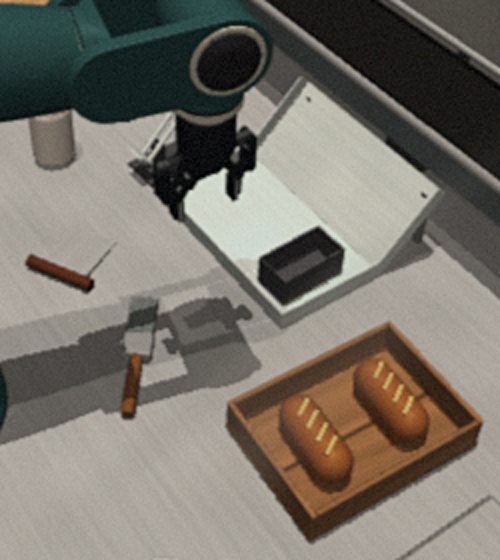

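View pics/t22c.png

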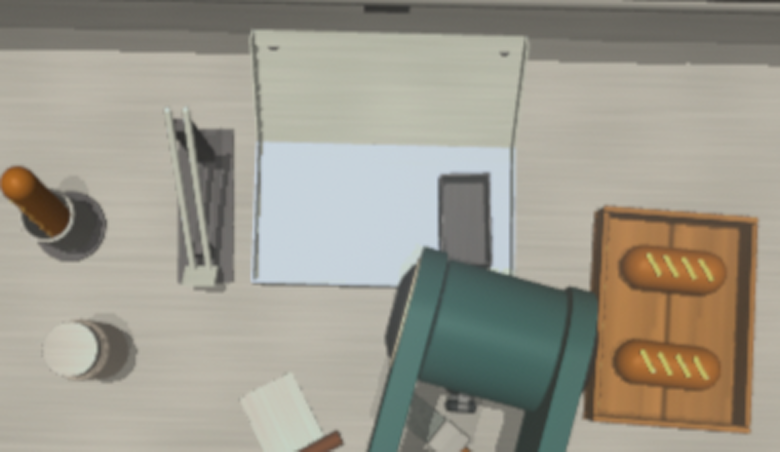

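Both loaves lie upright side by side, and the tin and jar look unmoved. I'll check the baguette's lean with numbers.

```bash
python3 -c "
from fit import *
cx,cy=571,397.3
tb=(138,140,50,50);m=mask('pics/t22.png',tb);print(m.sum())
sb=(258,95,30,42);ms=mask('pics/s10.png',sb);print(ms.sum())
cv2.imwrite('pics/mb.png',np.hstack([cv2.resize(np.pad(q,((0,50-q.shape[0]),(0,4)),constant_values=.5)*255,None,fx=7,fy=7,interpolation=0) for q in(m,ms)]).astype(np.uint8))
def PO(p):
    bx,by,tx,ty=p  # horizontal offset of low sphere and of point at z=95
    b=np.array([cx+bx,cy+by,26.]);r=np.array([cx+tx,cy+ty,95.]);d=(r-b)/np.linalg.norm(r-b)
    return np.vstack([sph(b+150*d,20),sph(b+85*d,20)]),d,b
for obs in([('top',tb,m)],[('top',tb,m),('side',sb,ms)]):
    p,c=fit(lambda p:PO(p)[0],[0,0,0,0],obs,[6,6,6,6]);_,d,b=PO(p);print(p.round(1),c,'lean',np.arccos(d[2]).round(3),'centre',(b+75*d).round(1))
"
python3 - <<'E'
from h import *
for t in('tin','jar'):
  for n in('top','side'): print(t,n,[(round(b['score'],2),np.round(b['box']).astype(int).tolist()) for b in env.boxes_of(n,t)])
E
```

```text
618.0
891.0
[-10.9  -2.    5.6   4.2] [0.24] lean 0.25 centre [577.4 401.9  98.7]
[-37.  -30.1  -1.8  -3.5] [0.082, 0.65] lean 0.569 centre [566.2 391.6  89.2]
tin top [(0.71, [351, 153, 29, 47])]
tin side [(0.93, [339, 216, 41, 35])]
jar top [(0.57, [160, 223, 44, 35])]
jar side [(0.7, [224, 153, 22, 26])]
```

View pics/mb.png

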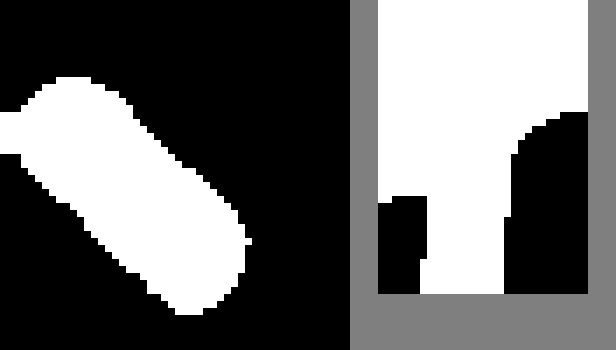

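The cup's geometry limits the lean to about 0.25 rad, and the top-view fit gives 0.25 rad (limit 0.35), with centre height about 99 mm and offset about 8 mm. The two-camera fit is unusable because the side mask merges with the wooden box. All other checks pass, so I'm handing in.

```bash
python3 -c "
from rig import env
s=env.get_state();print(s['clock'],s['joint_vel'],s['wrist_force']);print(env.sign_off())"
```

```text
31.2667 [ 0.00445164 -0.00192692  0.00162611 -0.00252495 -0.0003334   0.00514331] [-0.52365429  0.82902103  0.41557797]
the job is handed in; nothing more can be done
None
```

I handed the job in at 31.3 s (limit 69 s). Both loaves are in the tray, the baguette stands in the holder, and `sign_off` gave no verdict.

**Baguette:** I gripped it near its upper end on the slide. The tool only points straight down, so I put the lower end in the cup mouth and moved the gripper in an arc until the cup wall had turned the baguette upright. I then lowered it until it touched the cup floor (27 N at the wrist) and let go.

**Loaves:** I lifted both from the pan, turned them about 90° and lowered them until they touched the tray floor. They went in 60 mm either side of the tray's centre.

**Last checks:**
- **Loaves:** The final top and side pictures show both the right way up, side by side and clear of the gripper. I did not measure their final centres or tilt.
- **Baguette:** It leans. The top-view fit gave about 0.25 rad (limit 0.35), with its centre about 99 mm high and about 8 mm from the axis. The cup's geometry also allows at most about 0.25 rad.
- **Failed check:** The fit using both cameras gave 0.57 rad and a poor match in the side view. I threw it out because the wooden box behind the baguette has the same colour and got into the side mask.
- **Tin and jar:** The tin's boxes were within about 2 pixels of where they started in the top view. In the side view they were close to that too. The jar looked unmoved in the top view; the arm partly hid it in the side view.

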